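# Release and roll up the fragrance case

### The job

The slatted roll-top case of fragrance oils is shut by its child-safe spring catch. Take the release pin from the steel tray and push it straight into the small hole in the case's front until the catch lets go and the shutter springs up a little, then roll the shutter all the way up until it stays open, and leave the pin lying back in its tray. Do not knock over or shift the jars, the mug, the bottle or the spatula that stand and lie around.

Things in the scene. Friction and masses are not known exactly. Their poses are not given: they have to be found in the camera images.
- case: Plywood roll-top case, fixed: 340 wide (y), 290 deep (x), 226 mm high. Origin: centre of its underside; front to its -x. Base 80 mm high with an upright front face at x = -145; above it a slatted shutter curves back to a flat top board that begins at x = -8. The tracks are circular about the level line x = -8, z = 85 mm (along y); the slats' outer face is 127 mm from that line.
- release_hole (a point): Mouth centre of the release hole, 16 mm wide, bevelled, in a 50 mm square steel plate on the front of the case's base: case frame x = -147, y = -95, z = 55 mm. Case axes: the hole runs level along +x. A sprung bolt hides inside: the pin's tip touches it 25 mm past the mouth, trips it at 31 to 33 mm and meets its stop at 39 mm; 5 to 9 N. It springs back, the shutter stays up.
- shutter (a joint): Angle of the slatted shutter about the line of its tracks, rad: 0 shut and latched, about 0.3 when sprung up after the catch lets go, 1.36 fully open at its stop. Lifting takes 2 to 4 N at the bar; let go below about 0.5 it sinks back to 0.3, between about 0.5 and 0.95 it may hang where it is, beyond that its own weight rolls it fully open, where it stays.
- shutter_bar (a point): Middle of the shutter's steel bar handle: level round bar along the case's y, 12 mm thick, 120 mm long, on posts 50 mm either side of the middle, 42 mm off the slats. It circles the track line (case x = -8, z = 85 mm) at a radius of 169 mm: shut at case x = -176, z = 100; open at about x = -30, z = 253 mm. Axes: the case's when shut, turning with the shutter.
- pin_grip (a point): Centre of the release pin's handle: a square wooden handle 80 x 30 x 30 mm with, in line along its +x, a bare round steel rod 9 mm thick and 90 mm long. It lies in the tray; x points to the tip, z up. The tip is 130 mm ahead of this point on the same axis, 15 mm above what the handle rests on. Mass 0.1 to 0.16 kg.
- pin_tip (a point): End of the pin's steel rod, same axes as the handle's centre.
- tray: Flat open steel tray, 230 (x) by 270 (y) mm, rim 14 mm high, walls and floor 3 mm thick, fixed on the table. Origin: centre of its underside. The pin and the spatula lie in it side by side, roughly along its y, about 100 mm apart; either may be on either side.
- spatula: Spatula with a wooden handle, 190 mm long, lying in the tray beside the pin; to be left alone.
- jar_a: Cosmetic jar, white with a black screw lid, 66 mm in diameter, 64 mm high, on the table; origin at the centre of its underside. Leave standing.
- jar_b: A second such jar on the table.
- jar_c: A third such jar on the table.
- jar_d: Such a jar standing on the case's flat top board, near the back.
- jar_e: Another jar on the case's top board, near the back.
- mug: White mug, 82 mm in diameter, 95 mm high, on the table; origin at the centre of its underside.
- oil_bottle: Amber bottle with a black cap, 60 mm in diameter, 150 mm high, on the table; origin at the centre of its underside.
Not all that is in view belongs to the job. Of the things that look like the part that bears pin_grip, the smaller one is meant.

How it is judged:
By the outcome, as a careful person would: the job done as asked, in the order asked, and still so for the second after the job is handed in, with the robot touching nothing.
It also fails if it takes over 64 s, if anything falls off the work surface, if the arm or the gripper's body presses on something with over 40 N, if the wrist force passes 120 N, or if a joint passes its speed limit or range.

### The arm

A 6-joint arm with a two-finger parallel gripper is mounted at the origin on the work surface. World frame = base frame: x ahead of the robot, y to its left, z up, the work surface at z = 0. Lengths are in mm, angles in rad, forces in N, time in s.
With the tool pointing down it reaches from about 275 to 750 mm from the base axis. Payload 10.2 kg.
Tool frame: the origin (TCP) lies midway between the tips of the shut fingers; the grasp point (between the pads) lies grasp_offset behind it (grasp_offset is the distance from the TCP to the grasp point, in mm); x points along the fingers, z is the direction in which the jaws open and shut, and the axes are right-handed (so a half turn about x gives the same grasp; the last joint's range is limited). The gripper opens to 85 mm and grips with 20 to 120 N. Pads are 22 mm wide; open, the fingers measure 114 mm over their backs; the gripper's body (76 mm by 85 mm) begins 54 mm behind the grasp point. The pads swing forward as they close: fully open they stand 13 mm farther back than shut.
Start: joints at [-1.526, 0.313, 1.498, -0, 1.331, -0.223], TCP at [138.907, -506.296, 231.294] pointing down, gripper open.
Joint ranges: [-2.94, 2.94], [-0.97, 2.17], [0.19, 2.56], [-1.23, 4.37], [0.02, 3.11], [-2.88, 2.88]. Speed limits (rad/s): [2.39, 2.39, 3.01, 3.14, 3.14, 3.14].

### API

Orientations are given as a unit quaternion [w, x, y, z].
In Python, from rig import sense, capture, calibration, finish_job, grasp_offset gives the robot as it stands.
- The arm moves only by the shell command python3 -m jog 'ROWS' [FORCE]. ROWS is JSON, a list of rows, each an object with "linear": the shift along the tool's x, y, z scaled (see below), a list of three; "rotation": the turn, a rotation vector about the tool's x, y, z scaled (see below), a list of three; "grip": the finger opening in mm, from 0 to 85.4. A call has 1 to 20 rows; each row is the pose to reach, as a shift and turn from the pose measured when the call began, along the tool's axes at that moment; what a row does not reach only later rows make up. The controller multiplies each number of a shift by 0.3 m and each number of a turn by 0.5 rad. A row lasts 1/12 s, in which the tool goes at most 41.7 mm and 7.16 degrees, less where a joint would pass 70% of its speed; a pose out of reach is approached as far as the arm can. A call with a number of a shift or a turn outside -1 to 1 is refused whole. A call with a gripper value outside its range is refused whole. The fingers move at their own pace and stop on an object; FORCE is the grip in N (left out, the last holds). Time passes only in rows, so rows that repeat a pose let the fingers close. It gives the time, the measured TCP pose, the force and the opening at its end, in the units of the state.
- sense(): the state, without advancing time (a new reading comes with each control period).
- capture(name): name is "scene" or "top"; returns (picture, depth): 384x512x3 uint8, red, green, blue; 384x512 float32, mm along the optical axis (not along the pixel's ray), 0 where there is no reading.
- calibration(name): a dict with "intrinsics" (3x3 intrinsics, pixels), "world_from_camera" (4x4, takes a point from camera to world coordinates). Camera axes: x right, y up, looking along -z (the intrinsics and any distortion apply to the point x, -y, -z); pixel columns grow to the right and rows downward; lengths in mm; the calibration is good to about 2 mm. A picture is of the moment at which its call begins. calibration takes no time and is no camera call.
- finish_job(): hands the job in, once; it reports no verdict.
The state is a dict: "time_s": time; "joints": joint angles; "dq": joint speeds; "tau": joint torques, N m; "eef_pos": TCP position; "ee_rot": TCP orientation; "force": force on the tool from outside, world axes, zero at the start; "wrist_torque": the same for the moment, N m; "grip_width": opening from 0.0 (shut) to 1.0 (fully open).
Only numpy, scipy, OpenCV 4.12 (cv2) and the standard library are available. Lean on these libraries where they do the work, as an engineer would, in place of code of your own. Each camera call takes 0.05 s, during which the arm holds its last target.

## Working session

There is one attempt and no reset: what is moved stays moved. The work goes in short steps, Python scripts to look and compute and a shell command to move; the robot and the scene stay as the last step left them, time stands still between calls to the robot, and variables do not carry over. Pictures are saved under pics/ and viewed, and the job is handed in when it is done.

```bash
ls; mkdir -p pics; python3 - <<'E'
from rig import sense, capture, calibration, grasp_offset
import cv2,numpy as np
print(grasp_offset); s=sense(); print(s)
for n in("scene","top"):
    p,d=capture(n); np.savez(f"{n}0.npz",p=p,d=d)
    cv2.imwrite(f"pics/{n}0.png",cv2.resize(p[:,:,::-1],(800,600)))
    c=calibration(n);print(n,c)
E
```

```text
pics
18.700000000000003
{'time_s': 0.0, 'joints': array([-1.52637486e+00,  3.13450154e-01,  1.49841178e+00, -2.63735792e-05,
        1.33101074e+00, -2.23400263e-01]), 'dq': array([-0.00042455,  0.00096532, -0.00153617,  0.00022451,  0.0012291 ,
        0.00140554]), 'tau': array([ 1.11301777e-04, -4.12265611e+01, -2.59745336e+01, -1.13478766e-04,
        4.17083240e-03,  5.20902873e-06]), 'eef_pos': array([ 138.90172781, -506.03090934,  230.74452582]), 'ee_rot': array([ 0.56198332,  0.42910783,  0.56257748, -0.42842479]), 'force': array([-0.31355625, -0.40083207, -0.23412793]), 'wrist_torque': array([ 0.04909126, -0.03351083,  0.00612808]), 'grip_width': 0.9990636724127385}
scene {'intrinsics': array([[347.34485607,   0.        , 253.12066737],
       [  0.        , 347.34485607, 194.43508426],
       [  0.        ,   0.        ,   1.        ]]), 'world_from_camera': array([[ 3.30998106e-01, -6.00327174e-01,  7.28043637e-01,
         1.27862466e+03],
       [ 9.43503147e-01,  1.97827513e-01, -2.65830938e-01,
        -1.66004104e+02],
       [ 1.55584741e-02,  7.74900999e-01,  6.31891110e-01,
         8.40452990e+02],
       [ 0.00000000e+00,  0.00000000e+00,  0.00000000e+00,
         1.00000000e+00]])}
top {'intrinsics': array([[466.03483732,   0.        , 248.43416987],
       [  0.        , 466.03483732, 197.91575389],
       [  0.        ,   0.        ,   1.        ]]), 'world_from_camera': array([[ 1.20946876e-02,  9.77857419e-01, -2.08922440e-01,
         1.79928823e+02],
       [-9.99926828e-01,  1.18781059e-02, -2.29132186e-03,
         1.13263471e+02],
       [ 2.41016801e-04,  2.08934866e-01,  9.77929529e-01,
         1.57736308e+03],
       [ 0.00000000e+00,  0.00000000e+00,  0.00000000e+00,
         1.00000000e+00]])}
```

View pics/scene0.png

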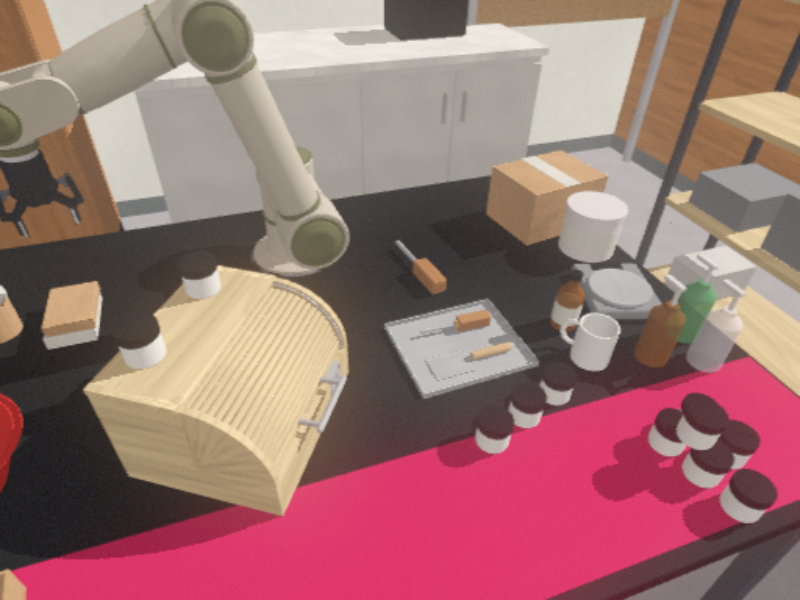

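View pics/top0.png

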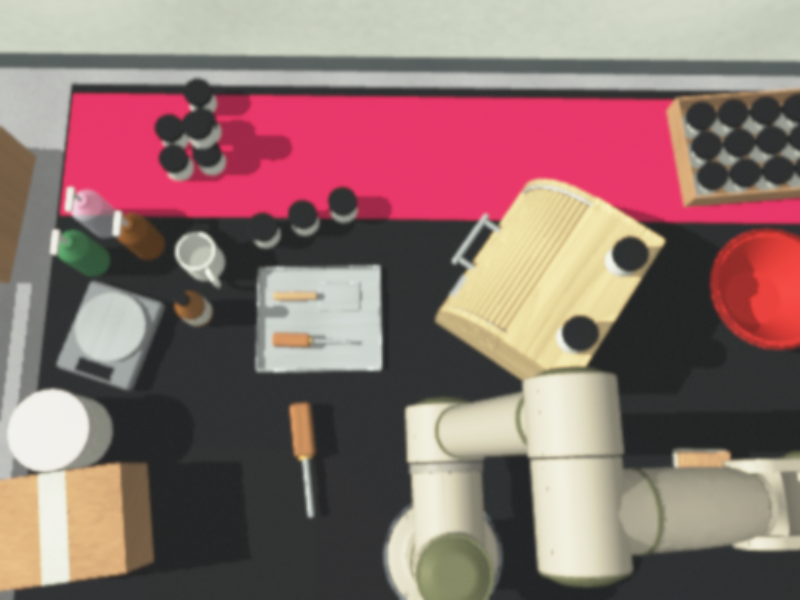

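The scene view shows the case at left with its bar at (320,400), and the tray at (460,345). In the top view the pin lies in the tray at (275–362, 340), tip to the right, which is -y. The larger decoy lies outside the tray at (303,430).

```bash
cat > h.py <<'E'
import numpy as np,cv2
from rig import calibration
def cloud(n,d):
    c=calibration(n);K=c["intrinsics"];T=c["world_from_camera"]
    v,u=np.mgrid[:d.shape[0],:d.shape[1]]
    P=np.stack([(u-K[0,2])/K[0,0]*d,-(v-K[1,2])/K[1,1]*d,-d],-1)
    return P@T[:3,:3].T+T[:3,3]
def ray(n,u,v,z):
    c=calibration(n);K=c["intrinsics"];T=c["world_from_camera"]
    r=T[:3,:3]@np.array([(u-K[0,2])/K[0,0],-(v-K[1,2])/K[1,1],-1]);o=T[:3,3]
    return o+r*(z-o[2])/r[2]
def proj(n,p):
    c=calibration(n);K=c["intrinsics"];T=c["world_from_camera"]
    q=T[:3,:3].T@(np.asarray(p,float)-T[:3,3]);q=np.array([q[0],-q[1],-q[2]])
    return (K@q)[:2]/q[2]
def load(n,k=0):
    z=np.load(f"{n}{k}.npz");return z["p"],z["d"]
E
python3 - <<'E'
from h import *
for n in("scene","top"):
    p,d=load(n);P=cloud(n,d);z=P[...,2]
    hsv=cv2.cvtColor(p,cv2.COLOR_RGB2HSV)
    print(n,"table z",np.median(z[(abs(z)<15)]))
    # top board
    reg=(P[...,0]>150)&(P[...,0]<800)&(P[...,1]<50)&(P[...,1]>-450)
    hs=np.histogram(z[reg],bins=np.arange(-10,320,10));print(hs[0])
    m=(reg&(abs(z-226)<7)).astype(np.uint8)
    k,l,st,ce=cv2.connectedComponentsWithStats(m);i=1+np.argmax(st[1:,4]);m=l==i
    r=cv2.minAreaRect(P[m][:,:2].astype(np.float32));print("board",r,cv2.boxPoints(r),m.sum(),np.median(z[m]))
    # orange handle
    om=cv2.inRange(hsv,(5,110,60),(16,255,255))>0
    k,l,st,ce=cv2.connectedComponentsWithStats(om.astype(np.uint8))
    for i in range(1,k):
        if st[i,4]>60:
            q=P[l==i];print("orange",st[i],ce[i],np.median(q,0))
    cv2.imwrite(f"pics/{n}_crop.png",cv2.resize((p[150:255,140:310] if n=="top" else p[180:260,240:350])[:,:,::-1],None,fx=4.5,fy=4.5,interpolation=cv2.INTER_CUBIC))
    cv2.imwrite(f"pics/{n}_case.png",cv2.resize((p[100:250,260:440] if n=="top" else p[160:330,50:240])[:,:,::-1],None,fx=4,fy=3.5,interpolation=cv2.INTER_CUBIC))
E
```

```text
scene table z 0.38495653372410743
[4614 5321  256  263  302  313  339  316  533  460  404  710  509  503
  535  623  700  757  846  991 1094 1931  847 4637  273  263  262  293
  233  667  312   74]
board ((522.7700805664062, -243.4719696044922), (185.90623474121094, 346.97686767578125), 55.849693298339844) [[ 327.01596 -223.00648]
 [ 614.1628  -417.78748]
 [ 718.5242  -263.93744]
 [ 431.37738  -69.15646]] 4617 225.62390419536382
orange [   0    0   39   46 1381] [15.76973208 21.17523534] [-1182.30466125  -713.3187144    320.91721782]
orange [ 408    0   57  105 2618] [434.36936593  46.98930481] [-1384.96699143  2603.40143748  -119.54137703]
orange [ 451    0   61   64 2570] [483.62957198  30.56731518] [-948.11836316 2603.46175189  124.90734072]
orange [402   9  22  51 400] [412.6525  31.395 ] [-1717.16034179  2603.48691399   -68.27656196]
orange [504  41   8  21  99] [508.58585859  53.53535354] [-664.81178769 2603.11849001   18.9045153 ]
orange [ 435   71   47   45 1174] [456.62947189  93.26831346] [-974.4072357  2603.83457238 -405.40230651]
orange [   0   75   77   85 2635] [ 42.147
[... 880 characters left out ...]
34.2325 ]
 [ 617.97845 -420.44983]
 [ 722.6158  -256.25195]
 [ 430.4018   -70.03461]] 4624 226.32226620036613
orange [427  64  17  68 445] [434.76179775  96.84044944] [ 890.42882892 -541.43364466   28.54063   ]
orange [ 75 137  30  29 573] [ 90.29668412 151.79406632] [644.88040782 642.15640935 107.9899989 ]
orange [111 186  19  18 212] [121.07075472 195.70283019] [494.95959817 524.52997632 103.35549504]
orange [175 214  23   7 154] [185.79220779 217.04545455] [441.47783852 326.14567869  32.40853466]
orange [185 258  17  35 461] [192.79826464 274.38611714] [252.38196305 294.94287746  39.80494247]
orange [ 46 297  35  74 717] [ 67.34170153 337.63877266] [ 44.59392548 638.2670105  159.53296852]
```

View pics/top_crop.png

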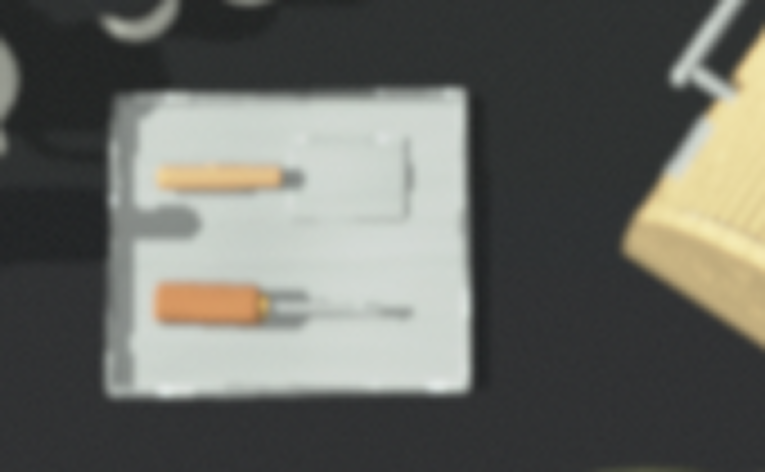

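View pics/top_case.png

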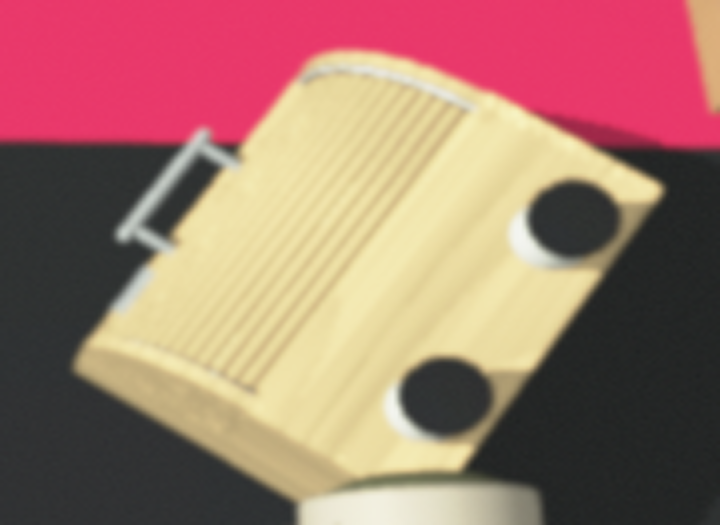

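View pics/scene_case.png

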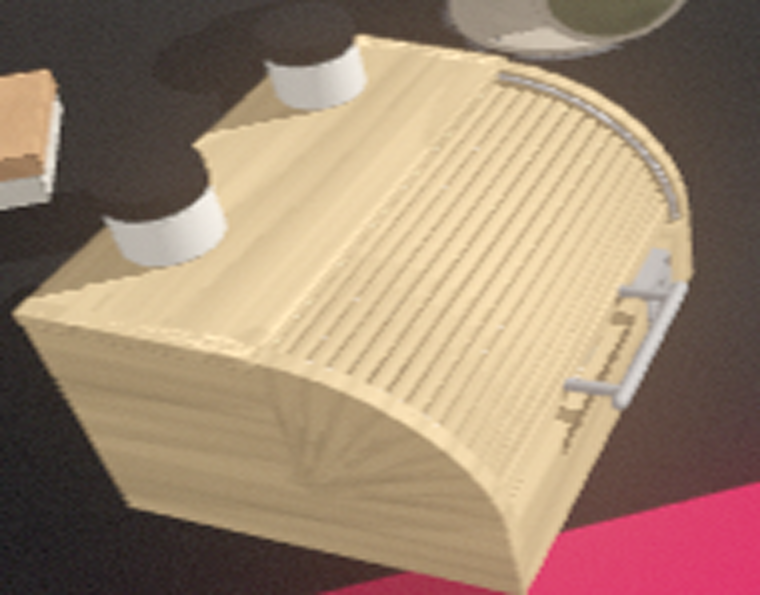

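View pics/scene_crop.png

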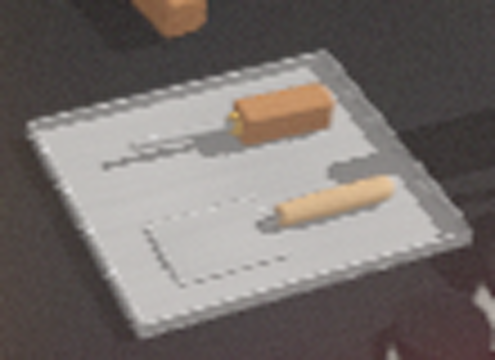

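```bash
python3 - <<'E'
from h import *
def sc(u,v,z):return ray("scene",50+u/4,160+v/3.5,z)
def tc(u,v,z):return ray("top",260+u/4,100+v/3.5,z)
pts=[(sc(14,316,226),(145,170)),(sc(362,37,226),(145,-170)),(tc(665,188,226),(145,170)),
 (sc(686,284,100),(-176,-60)),(sc(622,403,100),(-176,60)),(tc(122,238,100),(-176,-60)),(tc(205,132,100),(-176,60)),(sc(525,594,0),(-145,170)),(tc(72,370,80),(-145,-170))]
for w,c in pts: print(np.round(w,1),c)
def fit(pts):
    W=np.array([w[:2] for w,_ in pts]);C=np.array([c for _,c in pts],float)
    a=W-W.mean(0);b=C-C.mean(0)
    th=np.arctan2((b[:,0]*a[:,1]-b[:,1]*a[:,0]).sum(),(b*a).sum())
    R=np.array([[np.cos(th),-np.sin(th)],[np.sin(th),np.cos(th)]]);t=W.mean(0)-R@C.mean(0)
    print("yaw",th,np.degrees(th),"t",t);print(np.round(W-(C@R.T+t),1));return R,t
fit(pts);R,t=fit(pts[:7])
for nm,c in (("hole",(-147,-95)),("bar",(-176,0))): print(nm,R@c+t)
# back edge cloud angle from scene+top
for n in("scene","top"):
    p,d=load(n);P=cloud(n,d)
    reg=(abs(P[...,2]-226)<5);Q=P[reg][:,:2]
    c=(Q-t)@R; s=(abs(c[:,0])<200)&(abs(c[:,1])<200); c=c[s]
    print(n,"x,y extents",np.percentile(c,[.5,1,50,99,99.5],axis=0).round(1).tolist())
    ys=np.arange(-150,151,10)
    e=[(y,np.percentile(c[abs(c[:,1]-y)<5,0],98)) for y in ys if (abs(c[:,1]-y)<5).sum()>20]
    e2=[(y,np.percentile(c[abs(c[:,1]-y)<5,0],3)) for y in ys if (abs(c[:,1]-y)<5).sum()>20]
    e=np.array(e);e2=np.array(e2)
    print(np.c_[e,e2[:,1]].round(0).tolist())
E
```

```text
[ 619.  -413.4  226. ] (145, 170)
[ 355.8 -193.9  226. ] (145, -170)
[ 612.  -420.1  226. ] (145, 170)
[598.5 -12.1 100. ] (-176, -60)
[702.  -83.7 100. ] (-176, 60)
[597.8 -20.3 100. ] (-176, -60)
[703.3 -90.2 100. ] (-176, 60)
[ 773.8 -171.8    0. ] (-145, 170)
[474.9  19.7  80. ] (-145, -170)
yaw -2.168429339402173 -124.24184932008566 t [ 553.55248383 -194.68834332]
[[  6.5  -3.2]
 [ 24.4  25. ]
 [ -0.5  -9.9]
 [ -4.5   3.4]
 [ -0.2  -0.7]
 [ -5.2  -4.9]
 [  1.1  -7.2]
 [ -1.8  -1.3]
 [-19.7  -1.2]]
yaw -2.1825380165224533 -125.05021697359051 t [ 556.38114507 -193.74538136]
[[  6.7  -3.3]
 [ 21.9  20.9]
 [ -0.3 -10. ]
 [ -9.9   3.2]
 [ -4.6   0.4]
 [-10.6  -5.1]
 [ -3.3  -6.1]]
hole [563.03073035 -18.84603025]
bar [657.45691777 -49.66315423]
scene x,y extents [[-11.7, -167.6], [-5.4, -164.7], [56.0, 39.8], [148.3, 173.1], [149.4, 174.1]]
[[-150.0, 108.0, 1.0], [-140.0, 101.0, 2.0], [-130.0, 95.0, 1.0], [-120.0, 87.0, 1.0], [-110.0, 80.0, 1.0], [-100.0, 78.0, -0.0], [-90.0, 149.0, 1.0], [-80.0, 150.0, 0.0], [-70.0, 150.0, -0.0], [-60.0, 148.0, 0.0], [-50.0, 150.0, 0.0], [-40.0, 147
[... 456 characters left out ...]
66.9], [60.7, 2.0], [152.4, 171.9], [153.5, 173.5]]
[[-150.0, 115.0, 6.0], [-140.0, 129.0, 6.0], [-130.0, 141.0, 8.0], [-120.0, 153.0, 7.0], [-110.0, 154.0, 4.0], [-100.0, 153.0, 5.0], [-90.0, 153.0, 4.0], [-80.0, 153.0, 3.0], [-70.0, 154.0, 5.0], [-60.0, 153.0, 5.0], [-50.0, 152.0, 4.0], [-40.0, 153.0, 4.0], [-30.0, 150.0, 5.0], [-20.0, 149.0, 3.0], [-10.0, 150.0, 5.0], [0.0, 149.0, 5.0], [10.0, 151.0, 5.0], [20.0, 148.0, 3.0], [30.0, 149.0, 7.0], [40.0, 150.0, 5.0], [50.0, 148.0, 4.0], [60.0, 149.0, 3.0], [70.0, 151.0, 3.0], [80.0, 149.0, 1.0], [90.0, 149.0, 0.0], [100.0, 150.0, 2.0], [110.0, 148.0, -0.0], [120.0, 150.0, 0.0], [130.0, 147.0, -2.0], [140.0, 148.0, 1.0], [150.0, 148.0, 0.0]]
```

```bash
python3 - <<'E'
from h import *
def sc(u,v,z):return ray("scene",50+(u+.5)/4-.5,160+(v+.5)/3.5-.5,z)
def tc(u,v,z):return ray("top",260+(u+.5)/4-.5,100+(v+.5)/3.5-.5,z)
def fit(pts):
    W=np.array([w[:2] for w,_ in pts]);C=np.array([c for _,c in pts],float)
    a=W-W.mean(0);b=C-C.mean(0)
    th=np.arctan2((b[:,0]*a[:,1]-b[:,1]*a[:,0]).sum(),(b*a).sum())
    R=np.array([[np.cos(th),-np.sin(th)],[np.sin(th),np.cos(th)]]);t=W.mean(0)-R@C.mean(0)
    print("yaw",th,np.degrees(th),"t",t);print(np.round(W-(C@R.T+t),1));
    for nm,c in (("hole",(-147,-95)),("bar",(-176,0))): print(nm,R@c+t)
    return R,t
S=[(sc(14,316,226),(145,170)),(sc(686,284,100),(-176,-60)),(sc(622,403,100),(-176,60)),(sc(525,594,0),(-145,170)),(sc(130,507,0),(145,170))]
T=[(tc(665,188,226),(145,170)),(tc(122,238,100),(-176,-60)),(tc(205,132,100),(-176,60))]
fit(S);fit(T);fit(S+T)
# plate by depth/colour : steel plate mid, top view visible upper edge (z=80)
print("plate top edge mid",tc(133,288,70),"ends",tc(152,265,80),tc(114,308,80))
# top-view board edge directions: lines in world via back edge depth points
p,d=load("top");P=cloud("top",d)
# pin: handle and rod
hsv=cv2.cvtColor(p,cv2.COLOR_RGB2HSV)
def crop(n,u,v,z):
    o=(140,150) if n=="top" else (240,180)
    return ray(n,o[0]+(u+.5)/4.5-.5,o[1]+(v+.5)/4.5-.5,z)
print("top: handle L,R at z33, tip z18",[crop("top",*a).round(1) for a in((155,303,33),(262,305,33),(411,312,18))])
print("tray corners z14",[crop("top",u,v,14).round(1) for u,v in((115,95),(467,90),(470,392),(107,397))])
print("scene: handle end tops z33: far",[crop("scene",*a).round(1) for a in((237,108,33),(317,84,33),(332,101,33),(240,122,33),(104,166,18))])
print("scene tray",[crop("scene",u,v,14).round(1) for u,v in((30,125),(325,52),(471,240),(138,335))])
E
```

```text
yaw -2.1517359978343036 -123.28539130227644 t [ 552.13513913 -198.24206875]
[[ 2.8 -1.6]
 [-1.8  5.5]
 [ 1.7 -0.3]
 [-1.3 -2.2]
 [-1.5 -1.4]]
hole [553.39516896 -23.22089196]
bar [648.72564536 -51.1153407 ]
yaw -2.1627753969635375 -123.91790228074194 t [ 553.33643717 -201.32751102]
[[-0.4 -2.5]
 [-2.8  2.7]
 [ 3.2 -0.2]]
hole [556.5284796  -26.33090858]
bar [651.54521548 -55.27602741]
yaw -2.155668955616982 -123.51073318422704 t [ 552.70781212 -199.36144613]
[[ 3.1 -0.2]
 [-3.1  6.8]
 [ 0.7  1.4]
 [-2.  -0.2]
 [-1.2 -0. ]
 [-1.3 -4.9]
 [-0.9  0.4]
 [ 4.6 -3.2]]
hole [554.65618133 -24.3465786 ]
bar [649.87621303 -52.61574137]
plate top edge mid [558.22318102 -30.60911464  70.        ] ends [578.3827073  -45.59939861  80.        ] [536.08800882 -13.82303011  80.        ]
top: handle L,R at z33, tip z18 [array([441.5, 365.9,  33. ]), array([440.9, 286. ,  33. ]), array([439.5, 175.3,  18. ])]
tray corners z14 [array([607. , 407.3,  14. ]), array([614.3, 135.7,  14. ]), array([380. , 130.1,  14. ]), array([373. , 401.7,  14. ])]
scene: handle end tops z33: far [array([441.1, 289.4,  33. ]), array([434.2, 363.5,  33. ]), array([457.1, 365.3,  33. ]), array([457.2, 284.7,  33. ]), array([456.1, 171.5,  18. ])]
scene tray [array([388.3, 133.9,  14. ]), array([378.1, 401.6,  14. ]), array([613.2, 403.1,  14. ]), array([620.3, 135.2,  14. ])]
```

```bash
cat >> h.py <<'E'
from scipy.spatial.transform import Rotation as Rn
def tool(s):
    q=s["ee_rot"];return s["eef_pos"],Rn.from_quat([q[1],q[2],q[3],q[0]])
def down(psi):
    z=np.array([np.cos(psi),np.sin(psi),0]);x=np.array([0,0,-1.]);y=np.cross(z,x)
    return Rn.from_matrix(np.c_[x,y,z])
def rel(s,pos,Rt):
    p,R=tool(s);l=R.inv().apply(np.asarray(pos,float)-p)/300
    r=(R.inv()*Rt).as_rotvec()/.5
    return l.round(4),r.round(4)
E
python3 - <<'E'
from h import *
from rig import sense
s=sense();p,R=tool(s);M=R.as_matrix();print(M.round(3),"jaw",np.degrees(np.arctan2(M[1,2],M[0,2])))
for psi in(0,180):
    print(psi,rel(s,[444,326,300],down(np.radians(psi))))
for u,v in((630,253),(578,333)): print(ray("top",(u+.5)/1.5625-.5,(v+.5)/1.5625-.5,290))
print("rod tips", [ray("top",140+(u+.5)/4.5-.5,150+(v+.5)/4.5-.5,18).round(1) for u,v in((380,304),(411,312))],[ray("scene",240+(u+.5)/4.5-.5,180+(v+.5)/4.5-.5,18).round(1) for u,v in((130,148),)])
z=load("top")[0]
cv2.imwrite("pics/pinbig.png",cv2.resize(z[205:230,170:240][:,:,::-1],None,fx=11,fy=11,interpolation=cv2.INTER_NEAREST))
E
```

```text
[[-0.     0.964  0.265]
 [ 0.001  0.265 -0.964]
 [-1.     0.    -0.001]] jaw -74.65654619625455
0 (array([-0.2276,  1.7147, -2.4059]), array([-2.606e+00, -1.500e-03, -1.900e-03]))
180 (array([-0.2276,  1.7147, -2.4059]), array([ 3.6772e+00, -2.0000e-03,  1.7000e-03]))
[ 566.60728315 -326.46446857  290.        ]
[ 415.99183761 -224.54889111  290.        ]
rod tips [array([445.3, 198.8,  18. ]), array([439.5, 175.3,  18. ])] [array([443.1, 198.1,  18. ])]
```

View pics/pinbig.png

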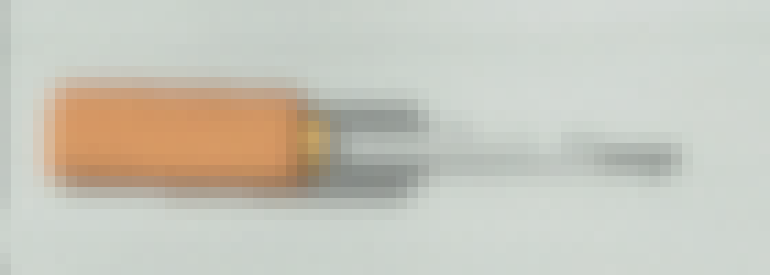

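The enlarged top view shows the orange handle with the bright rod running to about column 660, and a dark shadow below it. That puts the handle centre at about (444, 327) with the tip toward -y. I'll move over there, high enough to clear the jars.

```bash
python3 -m jog '[{"linear":[-0.3,0,0],"rotation":[0,0,0],"grip":85},{"linear":[-0.63,0,0],"rotation":[0,0,0],"grip":85},{"linear":[-0.63,0,0],"rotation":[0,0,0],"grip":85},{"linear":[-0.63,0,0],"rotation":[0,0,0],"grip":85},{"linear":[-0.63,0,0],"rotation":[0,0,0],"grip":85},{"linear":[-0.63,0.9,-0.95],"rotation":[-0.9,0,0],"grip":85},{"linear":[-0.63,0.9,-0.95],"rotation":[-0.9,0,0],"grip":85},{"linear":[-0.63,0.9,-0.95],"rotation":[-0.9,0,0],"grip":85},{"linear":[-0.63,0.9,-0.95],"rotation":[-0.9,0,0],"grip":85},{"linear":[-0.63,0.9,-0.95],"rotation":[-0.9,0,0],"grip":85},{"linear":[-0.63,0.9,-0.95],"rotation":[-0.9,0,0],"grip":85},{"linear":[-0.63,0.9,-0.95],"rotation":[-0.9,0,0],"grip":85},{"linear":[-0.63,0.9,-0.95],"rotation":[-0.9,0,0],"grip":85},{"linear":[-0.63,0.9,-0.95],"rotation":[-0.9,0,0],"grip":85},{"linear":[-0.63,0.9,-0.95],"rotation":[-0.9,0,0],"grip":85}]'
python3 - <<'E'
from h import *
from rig import sense
s=sense();print(s["joints"].round(2),rel(s,[444,326,430],down(0)))
E
```

```text
time_s: 1.35
eef_pos: [324.8, -156.4, 420.5]
ee_rot: [0.644, 0.292, 0.644, -0.291]
force: [-0.3, -0.8, 0.3]
grip_width: 0.996
[-0.78 -0.13  1.5   0.    1.77  0.07] (array([-0.0291,  1.36  , -0.9456]), array([-1.6998e+00,  1.1000e-03, -3.3000e-03]))
```

```bash
python3 -m jog '[{"linear":[0,1,-0.6],"rotation":[-0.9,0,0],"grip":85},{"linear":[0,1,-0.6],"rotation":[-0.9,0,0],"grip":85},{"linear":[0,1,-0.6],"rotation":[-0.9,0,0],"grip":85},{"linear":[0,1,-0.6],"rotation":[-0.9,0,0],"grip":85},{"linear":[0,1,-0.6],"rotation":[-0.9,0,0],"grip":85},{"linear":[0,1,-0.6],"rotation":[-0.9,0,0],"grip":85},{"linear":[0,1,-0.6],"rotation":[-0.9,0,0],"grip":85},{"linear":[0,1,-0.6],"rotation":[-0.9,0,0],"grip":85},{"linear":[0,1,-0.6],"rotation":[-0.9,0,0],"grip":85},{"linear":[0,1,-0.6],"rotation":[-0.9,0,0],"grip":85}]'
python3 - <<'E'
from h import *
from rig import sense
s=sense();print(s["joints"].round(2),rel(s,[444,326,150],down(0)))
E
```

```text
time_s: 2.18
eef_pos: [431.6, 180.0, 419.9]
ee_rot: [0.693, 0.139, 0.694, -0.138]
force: [-0.5, -0.5, -0.5]
grip_width: 0.996
[0.14 0.13 1.25 0.   1.77 0.54] (array([ 0.9004,  0.4639, -0.148 ]), array([-0.7909, -0.0027, -0.0027]))
```

```bash
python3 -m jog '[{"linear":[0.4,0.464,-0.148],"rotation":[-0.79,0,0],"grip":85},{"linear":[0.9,0.464,-0.148],"rotation":[-0.79,0,0],"grip":85},{"linear":[0.9,0.464,-0.148],"rotation":[-0.79,0,0],"grip":85},{"linear":[0.9,0.464,-0.148],"rotation":[-0.79,0,0],"grip":85},{"linear":[0.9,0.464,-0.148],"rotation":[-0.79,0,0],"grip":85},{"linear":[0.9,0.464,-0.148],"rotation":[-0.79,0,0],"grip":85},{"linear":[0.9,0.464,-0.148],"rotation":[-0.79,0,0],"grip":85},{"linear":[0.9,0.464,-0.148],"rotation":[-0.79,0,0],"grip":85},{"linear":[0.9,0.464,-0.148],"rotation":[-0.79,0,0],"grip":85},{"linear":[0.9,0.464,-0.148],"rotation":[-0.79,0,0],"grip":85}]'
python3 - <<'E'
from h import *
from rig import sense,capture
s=sense();print(s["joints"].round(2),rel(s,[444,326,20],down(0)))
out=[]
for n in("scene","top"):
    p,d=capture(n);np.savez(f"{n}1.npz",p=p,d=d)
    u,v=proj(n,[444,326,40]).astype(int);print(n,proj(n,s["eef_pos"]))
    a=p[max(0,v-55):v+55,max(0,u-75):u+75];out.append(cv2.resize(a[:,:,::-1],(600,440),interpolation=cv2.INTER_CUBIC)); print(u-75,v-55)
    cv2.imwrite(f"pics/{n}_g1.png",out[-1])
E
```

```text
time_s: 3.02
eef_pos: [443.9, 325.5, 150.1]
ee_rot: [0.706, 0.0, 0.708, 0.0]
force: [-0.2, -0.1, -0.0]
grip_width: 0.995
[0.42 0.44 1.53 0.   1.17 0.42] (array([0.4338, 0.0014, 0.0012]), array([-0.0004, -0.0045, -0.0017]))
scene [305.37123623 175.69146879]
227 145
top [181.21730456 209.95770793]
110 160
```

View pics/scene_g1.png

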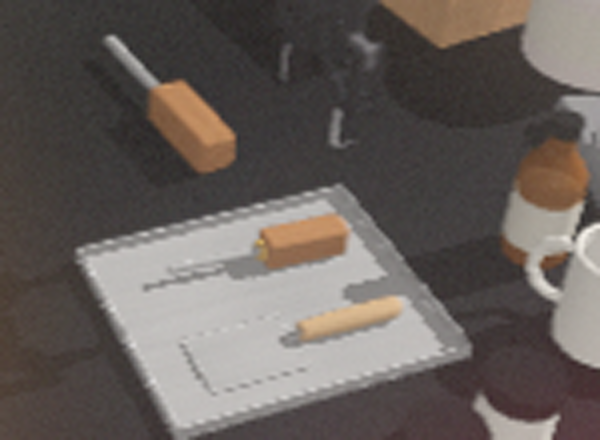

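View pics/top_g1.png

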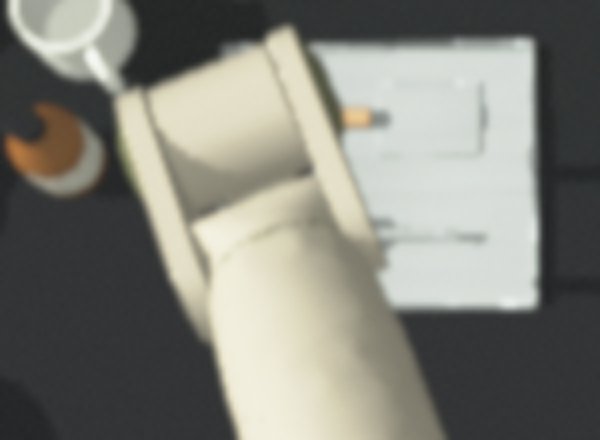

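The fingertips in the scene view straddle crop (312,108), within a pixel of where the calibration predicts. I'll descend with the opening at 55 mm to keep clear of the tray rim.

```bash
python3 -m jog '[{"linear":[0.13,0,0],"rotation":[0,0,0],"grip":55},{"linear":[0.25,0.005,0],"rotation":[0,0,0],"grip":55},{"linear":[0.33,0.005,0],"rotation":[0,0,0],"grip":55},{"linear":[0.38,0.005,0],"rotation":[0,0,0],"grip":55},{"linear":[0.42,0.005,0],"rotation":[0,0,0],"grip":55},{"linear":[0.45,0.005,0],"rotation":[0,0,0],"grip":55},{"linear":[0.47,0.005,0],"rotation":[0,0,0],"grip":55},{"linear":[0.48,0.005,0],"rotation":[0,0,0],"grip":55},{"linear":[0.48,0.005,0],"rotation":[0,0,0],"grip":55}]' 40
python3 - <<'E'
from h import *
from rig import sense,capture
p,d=capture("scene")
cv2.imwrite(f"pics/scene_g2.png",cv2.resize(p[165:265,235:365][:,:,::-1],(780,600),interpolation=cv2.INTER_CUBIC))
E
```

```text
time_s: 3.87
eef_pos: [445.5, 327.4, 8.4]
ee_rot: [0.708, 0.001, 0.706, 0.001]
force: [0.2, 0.2, -0.5]
grip_width: 0.643
```

View pics/scene_g2.png

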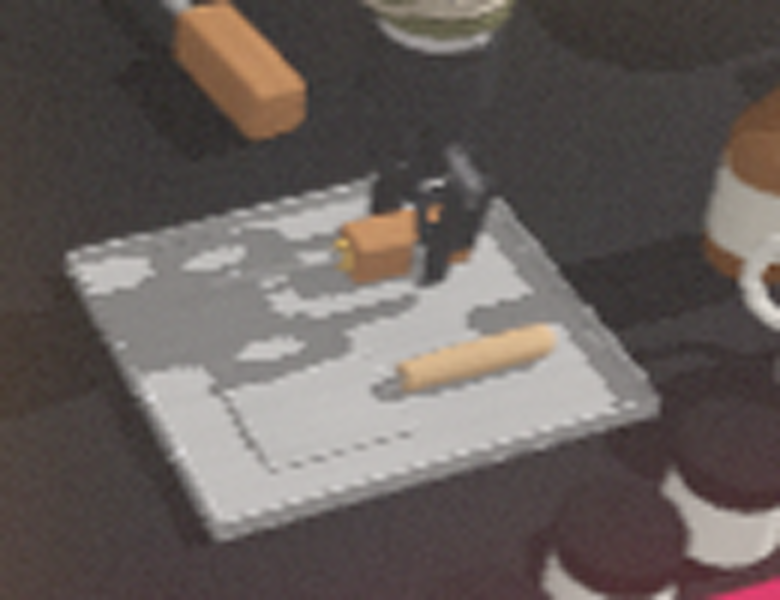

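The near finger stands at (435,230), beside the handle and a bit behind its middle. That's fine, so I'll close.

```bash
python3 -m jog '[{"linear":[0.005,0,0],"rotation":[0,0,0],"grip":40},{"linear":[0.005,0,0],"rotation":[0,0,0],"grip":30},{"linear":[0.005,0,0],"rotation":[0,0,0],"grip":20},{"linear":[0.005,0,0],"rotation":[0,0,0],"grip":20},{"linear":[0.005,0,0],"rotation":[0,0,0],"grip":20},{"linear":[0.005,0,0],"rotation":[0,0,0],"grip":20}]' 80
python3 -m jog '[{"linear":[-0.06,0,0],"rotation":[0,0,0],"grip":20},{"linear":[-0.15,0,0],"rotation":[0,0,0],"grip":20},{"linear":[-0.28,0,0],"rotation":[0,0,0],"grip":20},{"linear":[-0.4,0,0],"rotation":[0,0,0],"grip":20},{"linear":[-0.4,0,0],"rotation":[0,0,0],"grip":20},{"linear":[-0.4,0,0],"rotation":[0,0,0],"grip":20}]'
python3 - <<'E'
from h import *
from rig import sense,capture
s=sense();print(s)
for n in("scene","top"):
    p,d=capture(n);np.savez(f"{n}2.npz",p=p,d=d)
    u,v=proj(n,[444,270,130]).astype(int);
    a=p[v-50:v+50,u-65:u+65];print(u-65,v-50)
    cv2.imwrite(f"pics/{n}_g3.png",cv2.resize(a[:,:,::-1],(780,600),interpolation=cv2.INTER_CUBIC))
E
```

```text
time_s: 4.42
eef_pos: [446.0, 327.8, 8.1]
ee_rot: [0.708, 0.002, 0.706, 0.001]
force: [-0.4, -0.4, 6.7]
grip_width: 0.333
time_s: 4.92
eef_pos: [446.1, 327.7, 129.6]
ee_rot: [0.71, 0.002, 0.705, 0.001]
force: [-0.5, -0.5, -3.3]
grip_width: 0.335
{'time_s': 4.9167, 'joints': array([0.42094005, 0.46793954, 1.55318541, 0.00196757, 1.11178738,
       0.42105818]), 'dq': array([-0.00068829,  0.05194173,  0.05393659,  0.00071505, -0.01474172,
        0.00095527]), 'tau': array([ 9.81639675e-02, -4.98468089e+01, -2.60542399e+01, -1.21101890e-03,
        1.35625969e-01, -2.86654567e-04]), 'eef_pos': array([446.13747817, 327.65278601, 129.5997937 ]), 'ee_rot': array([0.70964532, 0.00217185, 0.7045542 , 0.00147733]), 'force': array([-0.50306191, -0.46158179, -3.27353795]), 'wrist_torque': array([0.01610121, 0.04661033, 0.02924616]), 'grip_width': 0.3348985670050844}
224 133
134 161
```

View pics/scene_g3.png

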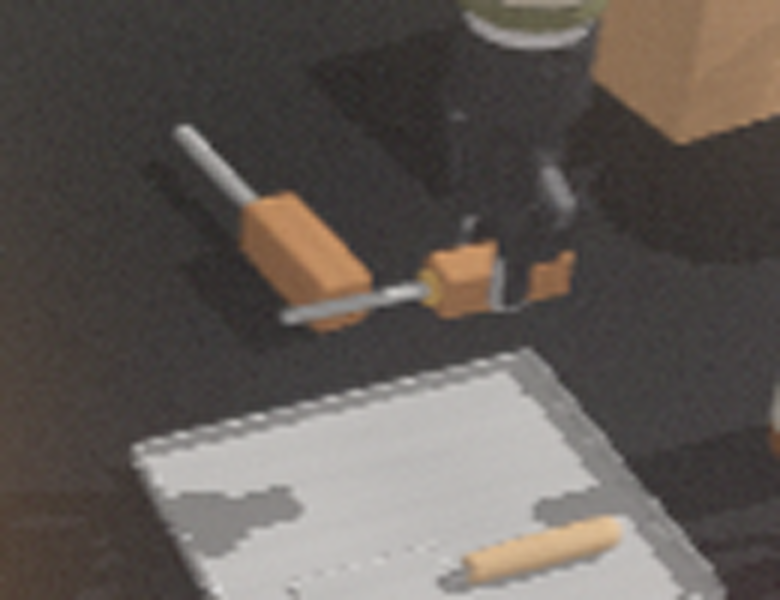

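View pics/top_g3.png

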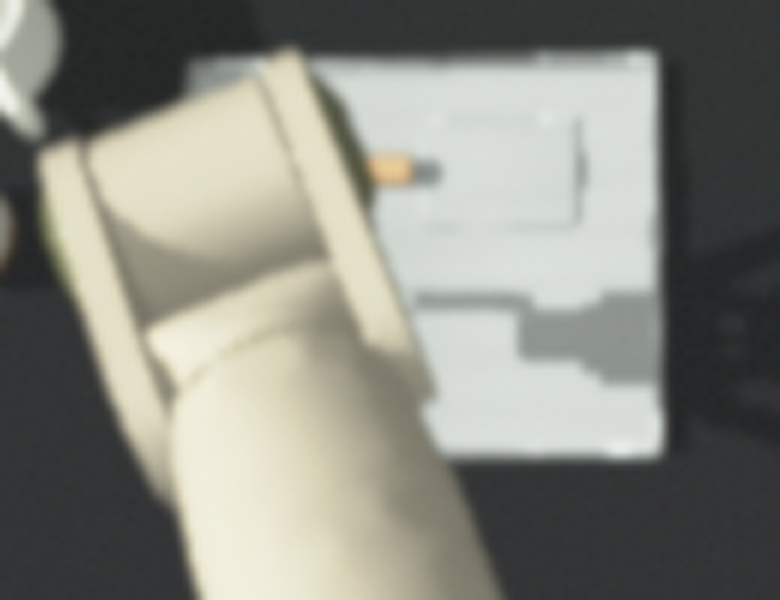

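```bash
cat >> h.py <<'E'
def rayplane(n,u,v,p0,nn):
    c=calibration(n);K=c["intrinsics"];T=c["world_from_camera"]
    r=T[:3,:3]@np.array([(u-K[0,2])/K[0,0],-(v-K[1,2])/K[1,1],-1]);o=T[:3,3]
    return o+r*((np.asarray(p0)-o)@nn)/(r@nn)
E
python3 - <<'E'
from h import *
from rig import sense
s=sense();p,R=tool(s);M=R.as_matrix();print(M.round(4).tolist())
nn=M[:,2]*[1,1,0]
f=lambda u,v:(224+(u+.5)/6-.5,133+(v+.5)/6-.5)
for nm,uv in(("tip",(285,318)),("collar",(430,286)),("rear top",(572,253)),("rear bot",(570,292))):
    print(nm,f(*uv),rayplane("scene",*f(*uv),p,nn),ray("scene",*f(*uv),139.5))
E
```

```text
[[0.0019, 0.0011, 1.0], [0.0028, 1.0, -0.0011], [-1.0, 0.0028, 0.0019]]
tip (271.0833333333333, 185.58333333333334) [444.72890777 201.05455433 138.47653101] [445.94471271 200.51938944 139.5       ]
collar (295.25, 180.25) [444.82536061 288.51216591 140.14259213] [444.06028148 288.9292218  139.5       ]
rear top (318.9166666666667, 174.75) [444.92328695 377.30586127 143.05238866] [440.67661537 380.07334979 139.5       ]
rear bot (318.5833333333333, 181.25) [444.92663226 380.33918048 114.41828477] [473.72770259 361.46511485 139.5       ]
```

```bash
python3 - <<'E'
from h import *
from rig import sense
for u,v in((265,228),(303,214),(342,202)): print(ray("top",(u+.5)/1.5625-.5,(v+.5)/1.5625-.5,64).round(0))
for u,v in((558,378),(527,402),(494,425)): print(ray("scene",(u+.5)/1.5625-.5,(v+.5)/1.5625-.5,64).round(0))
s=sense();psi=np.radians(-33.5)
h=np.array([np.cos(np.radians(-123.5)),np.sin(np.radians(-123.5)),0])
hole=np.array([554.7,-24.3,45]); t=hole-(45+127)*h;print(t)
a=t.copy();a[2]=140;print(rel(s,a,down(psi)))
E
```

```text
[681. 388.  64.]
[715. 306.  64.]
[743. 222.  64.]
[699. 386.  64.]
[733. 297.  64.]
[761. 214.  64.]
[649.63316147 119.1283614   45.        ]
(array([-0.0445, -0.6921,  0.6834]), array([ 1.1672,  0.0021, -0.0065]))
```

```bash
python3 -m jog '[{"linear":[-0.04,-0.2,0.2],"rotation":[0.3,0,0],"grip":20},{"linear":[-0.04,-0.69,0.68],"rotation":[1,0,0],"grip":20},{"linear":[-0.04,-0.69,0.68],"rotation":[1,0,0],"grip":20},{"linear":[-0.04,-0.69,0.68],"rotation":[1,0,0],"grip":20},{"linear":[-0.04,-0.69,0.68],"rotation":[1,0,0],"grip":20},{"linear":[-0.04,-0.69,0.68],"rotation":[1,0,0],"grip":20},{"linear":[-0.04,-0.69,0.68],"rotation":[1,0,0],"grip":20},{"linear":[-0.04,-0.69,0.68],"rotation":[1,0,0],"grip":20},{"linear":[-0.04,-0.69,0.68],"rotation":[1,0,0],"grip":20},{"linear":[-0.04,-0.69,0.68],"rotation":[1,0,0],"grip":20},{"linear":[-0.04,-0.69,0.68],"rotation":[1,0,0],"grip":20}]'
python3 - <<'E'
from h import *
from rig import sense
s=sense();print(s["joints"].round(2),rel(s,[649.6,119.1,45],down(np.radians(-33.5))))
E
```

```text
time_s: 5.93
eef_pos: [647.6, 120.8, 137.7]
ee_rot: [0.685, 0.176, 0.685, -0.174]
force: [0.1, 1.0, -1.8]
grip_width: 0.337
[0.01 0.68 1.17 0.   1.29 0.5 ] (array([ 0.3089, -0.0027,  0.009 ]), array([ 0.1696, -0.0034, -0.0049]))
```

```bash
python3 -m jog '[{"linear":[0.1,-0.003,0.009],"rotation":[0.17,-0.003,-0.005],"grip":20},{"linear":[0.2,-0.003,0.009],"rotation":[0.17,-0.003,-0.005],"grip":20},{"linear":[0.31,-0.003,0.009],"rotation":[0.17,-0.003,-0.005],"grip":20},{"linear":[0.31,-0.003,0.009],"rotation":[0.17,-0.003,-0.005],"grip":20},{"linear":[0.31,-0.003,0.009],"rotation":[0.17,-0.003,-0.005],"grip":20},{"linear":[0.31,-0.003,0.009],"rotation":[0.17,-0.003,-0.005],"grip":20}]'
python3 - <<'E'
from h import *
from rig import sense,capture
s=sense();p,R=tool(s);print(p,R.as_matrix().round(4).tolist())
for n in("scene","top"):
    im,d=capture(n);np.savez(f"{n}3.npz",p=im,d=d)
    u,v=proj(n,[570,0,55]).astype(int)
    a=im[v-45:v+45,u-60:u+60];print(n,u-60,v-45,proj(n,[554.7,-24.3,55]))
    cv2.imwrite(f"pics/{n}_i1.png",cv2.resize(a[:,:,::-1],(780,585),interpolation=cv2.INTER_CUBIC))
E
```

```text
time_s: 6.43
eef_pos: [650.3, 119.7, 46.9]
ee_rot: [0.678, 0.204, 0.676, -0.203]
force: [0.1, 1.2, -1.6]
grip_width: 0.335
[650.32142981 119.68930409  46.91728752] [[0.0027, 0.5513, 0.8343], [0.0001, 0.8343, -0.5513], [-1.0, 0.0015, 0.0022]]
scene 163 198 [214.44604369 242.23783675]
top 223 134 [290.58910002 184.00560543]
```

View pics/scene_i1.png

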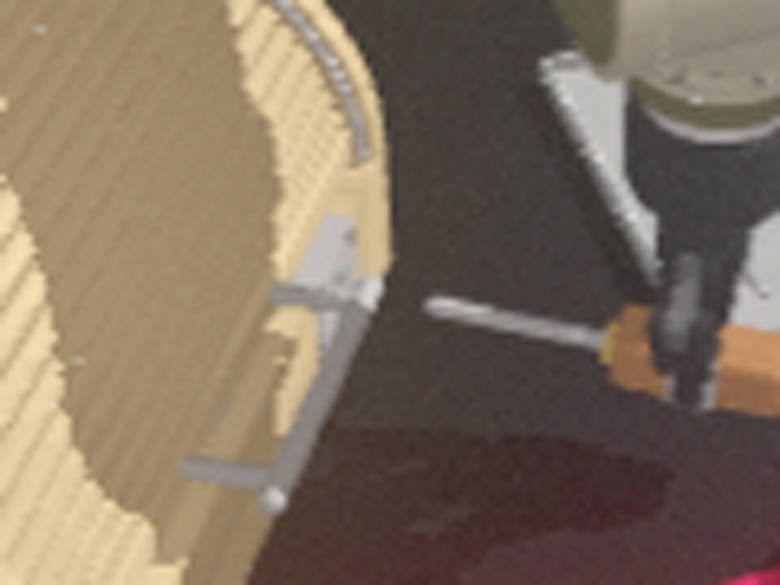

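View pics/top_i1.png

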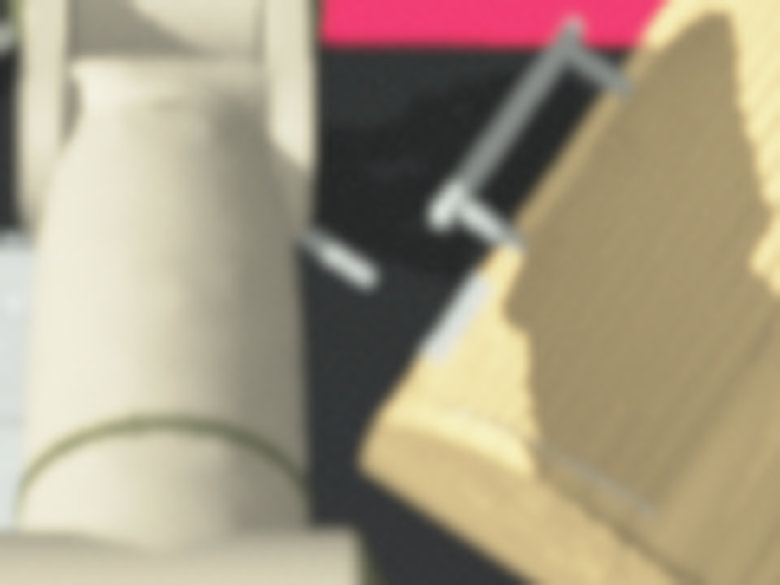

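```bash
python3 - <<'E'
from h import *
th=np.radians(-123.5);h=np.array([np.cos(th),np.sin(th)]);l=np.array([-h[1],h[0]])
f=lambda u,v:(223+(u+.5)/6.5-.5,134+(v+.5)/6.5-.5)
A=ray("top",*f(490,280),80);B=ray("top",*f(435,358),80);T=ray("top",*f(377,281),56.8);T2=ray("top",*f(312,240),56.8)
m=(A+B)/2;print(A,B,m,T,T2,"len",np.linalg.norm(A-B),"edge ang",np.degrees(np.arctan2(*(A-B)[[1,0]])),"rod ang",np.degrees(np.arctan2(*(T-T2)[[1,0]])))
print("lateral tip-plate",(T-m)[:2]@l,"gap",(m-T)[:2]@h)
b1=ray("top",*f(578,25),100);b2=ray("top",*f(440,212),100);print("bar ends",b1,b2,np.linalg.norm(b1-b2),np.degrees(np.arctan2(*(b1-b2)[[1,0]])));bm=(b1+b2)/2;print("tip lateral rel bar mid",(T-bm)[:2]@l)
g=lambda u,v:(163+(u+.5)/6.5-.5,198+(v+.5)/6.5-.5)
T=ray("scene",*g(428,305),56.8);b1=ray("scene",*g(376,292),100);b2=ray("scene",*g(272,497),100);bm=(b1+b2)/2
print("scene",T,b1,b2,np.linalg.norm(b1-b2),np.degrees(np.arctan2(*(b2-b1)[[1,0]])),(T-bm)[:2]@l,"gap to bar mid",(bm-T)[:2]@h)
im=load("scene",3)[0]
cv2.imwrite("pics/plate.png",cv2.resize(im[225:260,200:232][:,:,::-1],None,fx=16,fy=16,interpolation=cv2.INTER_NEAREST))
E
```

```text
[573.94997983 -46.67168865  80.        ] [532.71538657 -18.3401818   80.        ] [553.3326832  -32.50593523  80.        ] [578.80746987   9.42277252  56.8       ] [600.40600408  43.15901781  56.8       ] len 50.02965082151533 edge ang -34.49221921624834 rod ang -122.62808239692343
lateral tip-plate -1.8989411312796074 gap 49.02423188049424
bar ends [704.33398514 -91.03851448 100.        ] [603.92302788 -19.59183083 100.        ] 123.23550195558516 -35.433475236863856
tip lateral rel bar mid -98.54041085507141
scene [578.77703379  13.13293078  56.8       ] [602.61492843 -16.39227398 100.        ] [697.63004963 -85.52860918 100.        ] 117.50619601447265 -36.04095000154651 -94.86946631778162 gap to bar mid 14.068359022102173
```

View pics/plate.png

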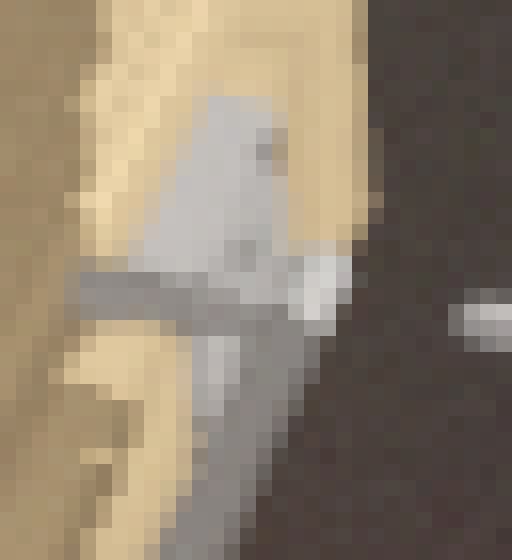

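```bash
python3 - <<'E'
from h import *
th=np.radians(-123.9);h=np.array([np.cos(th),np.sin(th),0]);l=np.array([-h[1],h[0],0])
tip=np.array([579.5,13.4,56.8])
# project plate pixels onto front plane x=-147, tried at distances from the tip
px={"TL corner":(205,95),"TR corner":(272,95),"R mid":(290,180),"left low":(130,262),"spot1":(265,150),"spot2":(250,250),"bottom":(215,415)}
for gap in(38,42,46):
    p0=tip+gap*h
    print(gap,{k:(lambda q:((q-tip)@l).round(1).item().__str__()+","+str(q[2].round(1)))(rayplane("scene",200+u/16-.5,225+v/16-.5,p0,h)) for k,(u,v) in px.items()})
E
```

```text
38 {'TL corner': '26.1,132.5', 'TR corner': '-5.4,102.1', 'R mid': '-11.3,73.6', 'left low': '64.9,129.3', 'spot1': '-0.0,92.8', 'spot2': '10.9,77.0', 'bottom': '33.8,56.1'}
42 {'TL corner': '16.7,122.4', 'TR corner': '-15.2,91.5', 'R mid': '-21.2,62.6', 'left low': '56.1,119.1', 'spot1': '-9.8,82.1', 'spot2': '1.3,66.1', 'bottom': '24.5,44.8'}
46 {'TL corner': '7.3,112.2', 'TR corner': '-25.0,80.9', 'R mid': '-31.1,51.6', 'left low': '47.3,108.9', 'spot1': '-19.5,71.4', 'spot2': '-8.3,55.2', 'bottom': '15.2,33.6'}
```

```bash
python3 - <<'E'
from h import *
th=np.radians(-123.9);R=np.array([[np.cos(th),-np.sin(th)],[np.sin(th),np.cos(th)]])
hole=np.array([554.7,-24.3]);t=hole-R@[-147,-95]
for n,c in (("plate",[(-147,-120,80),(-147,-70,80),(-147,-120,30),(-147,-70,30),(-147,-95,55),(-145,-120,80)]),("base",[(-145,-170,80),(-145,-170,0)]),("bar",[(-176,-60,100),(-176,60,100)])):
    for x in c:
        w=np.r_[R@x[:2]+t,x[2]]; q=proj("scene",w);q2=proj("top",w)
        print(n,x,"scene16",((q-[200,225]+.5)*16).round(0),"top6.5",((q2-[223,134]+.5)*6.5).round(0),q.round(1))
E
```

```text
plate (-147, -120, 80) scene16 [276. 101.] top6.5 [420. 356.] [216.7 230.8]
plate (-147, -70, 80) scene16 [186. 287.] top6.5 [474. 277.] [211.1 242.4]
plate (-147, -120, 30) scene16 [289. 281.] top6.5 [412. 378.] [217.5 242. ]
plate (-147, -70, 30) scene16 [202. 468.] top6.5 [465. 302.] [212.1 253.7]
plate (-147, -95, 55) scene16 [239. 284.] top6.5 [443. 328.] [214.4 242.2]
plate (-145, -120, 80) scene16 [266.  99.] top6.5 [423. 358.] [216.1 230.7]
base (-145, -170, 80) scene16 [349. -74.] top6.5 [368. 438.] [221.3 219.9]
base (-145, -170, 0) scene16 [366. 207.] top6.5 [358. 468.] [222.4 237.4]
bar (-176, -60, 100) scene16 [313. 282.] top6.5 [441. 220.] [219.  242.1]
bar (-176, 60, 100) scene16 [ 75. 803.] top6.5 [570.  34.] [204.2 274.7]
```

```bash
cat > tgt.py <<'E'
from h import *
from rig import sense
th=np.radians(-123.9);h=np.array([np.cos(th),np.sin(th),0]);l=np.array([-h[1],h[0],0])
def tgt(dep,lat=1.0,z=45.1):
    hole=np.array([554.7,-24.3,0])+lat*l
    t=hole+(dep-127)*h;t[2]=z
    s=sense();print(t,rel(s,t,down(th+np.pi/2)),s["force"].round(1))
E
python3 -c "
from tgt import *
tgt(-12)"
```

```text
[633.05658243  90.51396252  45.1       ] (array([ 0.0073, -0.1127,  0.0041]), array([ 0.0146,  0.0065, -0.0045])) [-0.1 -0.1 -1.3]
```

```bash
python3 -m jog '[{"linear":[0.007,-0.04,0.004],"rotation":[0.015,0.006,-0.0045],"grip":20},{"linear":[0.007,-0.08,0.004],"rotation":[0.015,0.006,-0.0045],"grip":20},{"linear":[0.007,-0.113,0.004],"rotation":[0.015,0.006,-0.0045],"grip":20},{"linear":[0.007,-0.113,0.004],"rotation":[0.015,0.006,-0.0045],"grip":20},{"linear":[0.007,-0.113,0.004],"rotation":[0.015,0.006,-0.0045],"grip":20}]'
python3 - <<'E'
from tgt import *
from rig import capture
tgt(-12)
s=sense();print("tip",s["eef_pos"]+127*h+[0,0,9.9])
for n in("scene","top"):
    im,d=capture(n);np.savez(f"{n}4.npz",p=im,d=d)
    tp=proj(n,s["eef_pos"]+127*h+[0,0,9.9]);u,v=tp.astype(int)
    a=im[v-25:v+25,u-30:u+30];print(n,u-30,v-25,"tip pred",tp,((tp-[u-30,v-25]+.5)*12))
    cv2.imwrite(f"pics/{n}_i2.png",cv2.resize(a[:,:,::-1],(720,600),interpolation=cv2.INTER_CUBIC))
E
```

```text
time_s: 6.95
eef_pos: [633.1, 89.8, 45.9]
ee_rot: [0.677, 0.207, 0.676, -0.207]
force: [-0.0, 0.2, -1.0]
grip_width: 0.336
[633.05658243  90.51396252  45.1       ] (array([ 0.0027,  0.0018, -0.0014]), array([-0.0026,  0.0018, -0.001 ])) [-0.   0.2 -1. ]
tip [562.25704448 -15.57544176  55.79879599]
scene 187 218 tip pred [217.84109976 243.12454282] [376.09319713 307.4945138 ]
top 258 156 tip pred [288.00073191 181.73548193] [366.00878288 314.82578319]
```

View pics/scene_i2.png

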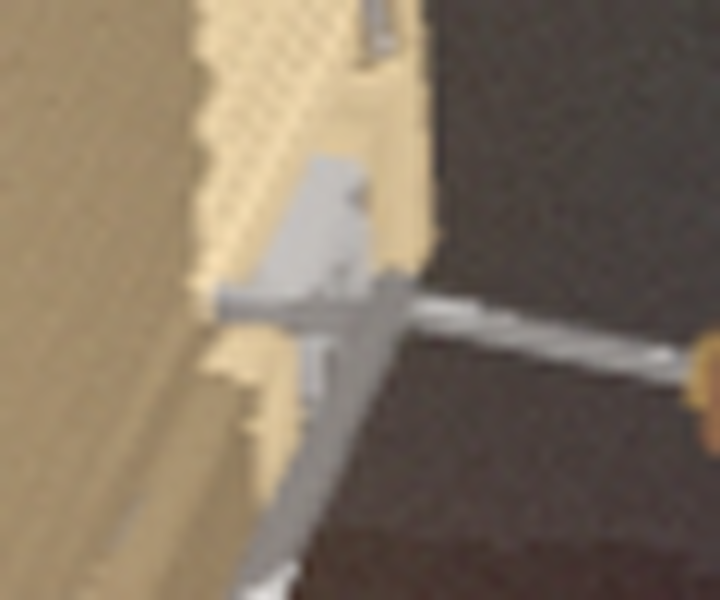

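View pics/top_i2.png

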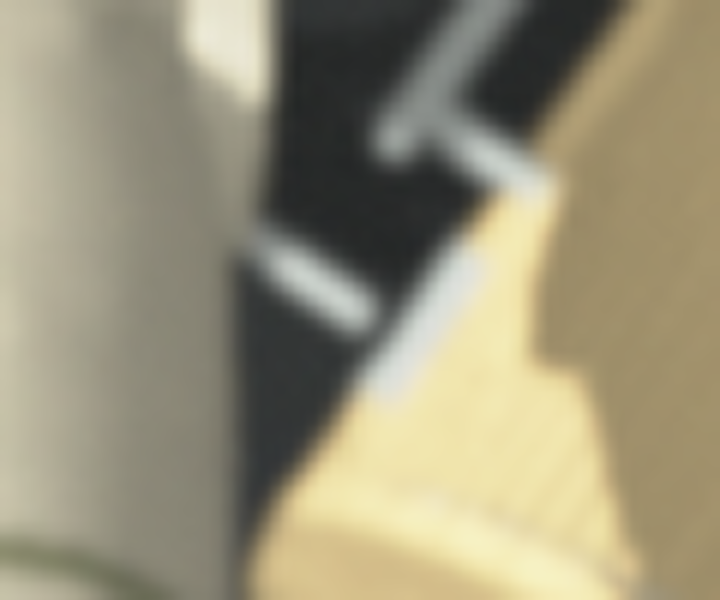

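```bash
python3 -c "
from tgt import *
tgt(-6,1.8);tgt(6,1.8)"
```

```text
[630.37412161  85.08769272  45.1       ] (array([ 0.0015, -0.0205,  0.0022]), array([-0.0005,  0.0015, -0.001 ])) [-0.1 -0.1 -1. ]
[623.6811803  75.1275453  45.1      ] (array([ 0.0015, -0.0605,  0.0022]), array([-0.0005,  0.0015, -0.001 ])) [-0.1 -0.1 -1. ]
```

```bash
python3 -m jog '[{"linear":[0.0015,-0.01,0.002],"rotation":[0,0,0],"grip":20},{"linear":[0.0015,-0.02,0.002],"rotation":[0,0,0],"grip":20},{"linear":[0.0015,-0.03,0.002],"rotation":[0,0,0],"grip":20},{"linear":[0.0015,-0.04,0.002],"rotation":[0,0,0],"grip":20},{"linear":[0.0015,-0.05,0.002],"rotation":[0,0,0],"grip":20},{"linear":[0.0015,-0.06,0.002],"rotation":[0,0,0],"grip":20},{"linear":[0.0015,-0.06,0.002],"rotation":[0,0,0],"grip":20}]'
python3 -c "
from tgt import *
tgt(6,1.8);tgt(20,1.8)"
```

```text
time_s: 7.63
eef_pos: [623.5, 74.8, 45.1]
ee_rot: [0.677, 0.206, 0.676, -0.206]
force: [-0.3, 1.2, -1.0]
grip_width: 0.334
[623.6811803  75.1275453  45.1      ] (array([ 0.    ,  0.0013, -0.    ]), array([-0.0014,  0.0013, -0.0006])) [-0.3  1.2 -1. ]
[615.87274877  63.50737331  45.1       ] (array([-0.    , -0.0454,  0.    ]), array([-0.0014,  0.0013, -0.0006])) [-0.3  1.2 -1. ]
```

```bash
python3 -m jog '[{"linear":[0,-0.01,0],"rotation":[0,0,0],"grip":20},{"linear":[0,-0.02,0],"rotation":[0,0,0],"grip":20},{"linear":[0,-0.03,0],"rotation":[0,0,0],"grip":20},{"linear":[0,-0.03,0],"rotation":[0,0,0],"grip":20}]'
python3 -m jog '[{"linear":[0,-0.01,0],"rotation":[0,0,0],"grip":20},{"linear":[0,-0.02,0],"rotation":[0,0,0],"grip":20},{"linear":[0,-0.02,0],"rotation":[0,0,0],"grip":20}]'
python3 -c "
from tgt import *
tgt(20,1.8)"
```

```text
time_s: 7.97
eef_pos: [618.2, 66.8, 45.1]
ee_rot: [0.676, 0.207, 0.676, -0.207]
force: [-0.2, 0.1, -0.7]
grip_width: 0.335
time_s: 8.22
eef_pos: [614.5, 61.4, 45.1]
ee_rot: [0.676, 0.207, 0.676, -0.207]
force: [0.2, -0.4, -0.6]
grip_width: 0.332
[615.87274877  63.50737331  45.1       ] (array([-0.0001,  0.0083, -0.0003]), array([-0.0029,  0.0005,  0.0003])) [ 0.2 -0.4 -0.6]
```

```bash
python3 -m jog '[{"linear":[0,-0.01,0],"rotation":[0,0,0],"grip":20},{"linear":[0,-0.02,0],"rotation":[0,0,0],"grip":20},{"linear":[0,-0.03,0],"rotation":[0,0,0],"grip":20},{"linear":[0,-0.03,0],"rotation":[0,0,0],"grip":20}]'
python3 -c "
from tgt import *
tgt(34,1.8)
print(sense()['force'][:]@h)"
```

```text
time_s: 8.55
eef_pos: [609.9, 54.5, 45.4]
ee_rot: [0.677, 0.207, 0.676, -0.206]
force: [3.6, 6.0, -0.5]
grip_width: 0.338
[608.06431725  51.88720132  45.1       ] (array([ 0.001 , -0.0107, -0.0002]), array([-0.0037,  0.0021, -0.0043])) [ 3.6  6.  -0.5]
-6.982868884159032
```

```bash
python3 -m jog '[{"linear":[0,-0.007,0],"rotation":[0,0,0],"grip":20},{"linear":[0,-0.014,0],"rotation":[0,0,0],"grip":20},{"linear":[0,-0.014,0],"rotation":[0,0,0],"grip":20}]'
cat > look.py <<'E'
import sys
from tgt import *
from rig import capture
k=sys.argv[1];s=sense();print("axial",s['force']@h,s["force"].round(1),s["joints"].round(2))
out=[]
for n in("scene","top"):
    im,d=capture(n);np.savez(f"{n}_{k}.npz",p=im,d=d)
    a=im[130:330,40:300] if n=="scene" else im[60:260,180:440]
    out.append(cv2.resize(a[:,:,::-1],(390,300),interpolation=cv2.INTER_CUBIC))
cv2.imwrite(f"pics/look_{k}.png",cv2.resize(np.hstack(out),(780,300)))
E
python3 look.py a
```

```text
time_s: 8.8
eef_pos: [608.1, 51.8, 45.8]
ee_rot: [0.677, 0.208, 0.675, -0.205]
force: [3.7, 6.4, -1.4]
grip_width: 0.334
axial -7.327201295886684 [ 3.7  6.4 -1.4] [-0.11  0.69  1.43  0.    1.02  0.48]
```

View pics/look_a.png

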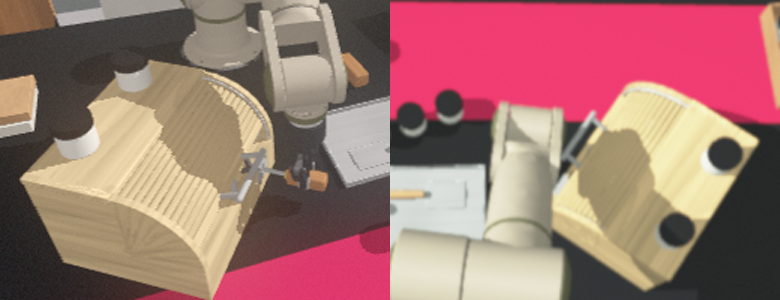

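```bash
cat > zm.py <<'E'
import sys
from h import *
k=sys.argv[1]
a=np.load(f"scene_{k}.npz")["p"][195:295,165:265][:,:,::-1]
b=np.load(f"top_{k}.npz")["p"][120:220,260:360][:,:,::-1]
cv2.imwrite(f"pics/zm_{k}.png",np.hstack([cv2.resize(x,(400,400),interpolation=cv2.INTER_CUBIC) for x in(a,b)]))
E
python3 zm.py a
```

```text
(no output)
```

View pics/zm_a.png

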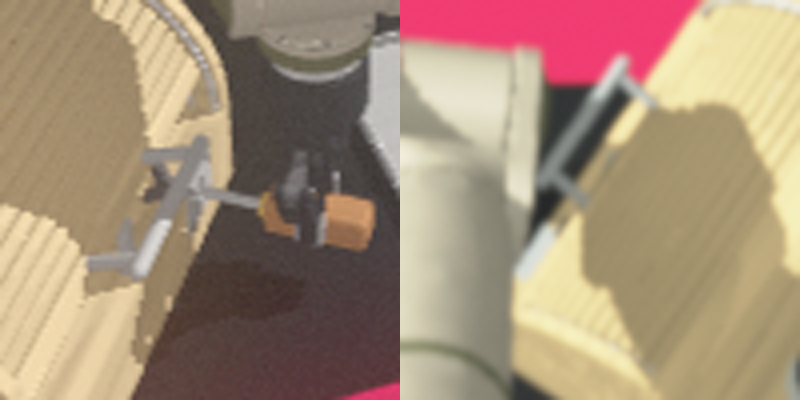

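```bash
cat >> tgt.py <<'E'
def bar(th_s,y=0,r=169):
    a=0.089+th_s
    c=np.array([-8-r*np.cos(a),y,85+r*np.sin(a)])
    hole=np.array([554.7,-24.3,0])+1.8*l
    o=hole-(-147*h-95*l)
    w=o+c[0]*h+c[1]*l;w[2]=c[2];return w
E
python3 - <<'E'
from tgt import *
for t in(0,.3,.35): print(t,bar(t),proj("scene",bar(t,-60)),proj("scene",bar(t,60)),proj("top",bar(t,-60)))
print("obs",165+205/4,195+145/4, 165+140/4,195+268/4,"top",260+145/4,120+180/4)
tgt(-60,1.8)
E
```

```text
0 [651.40447635 -53.94453894 100.02115124] [218.95466517 242.58185643] [204.03048972 275.26717458] [290.54456727 166.87333953]
0.3 [644.73534384 -63.86925513 149.09550042] [214.07367228 229.67198949] [198.16070936 262.10201714] [295.04414188 164.7036091 ]
0.35 [642.83964273 -66.690356   156.8308306 ] [212.76270405 227.4643908 ] [196.63727651 259.8244684 ] [296.18040812 164.60986661]
obs 216.25 231.25 200.0 262.0 top 296.25 165.0
[660.49235749 129.90835612  45.1       ] (array([ 0.0038,  0.3128, -0.001 ]), array([-0.0043,  0.0041, -0.0098])) [ 3.5  5.9 -1.1]
```

The bar end has moved from scene px (220,242) to (216,231), which matches 0.3 rad, so the catch has let go. I'll withdraw straight back.

```bash
python3 -m jog '[{"linear":[0,0.02,0],"rotation":[0,0,0],"grip":20},{"linear":[0,0.06,0],"rotation":[0,0,0],"grip":20},{"linear":[0,0.12,0],"rotation":[0,0,0],"grip":20},{"linear":[0,0.2,0],"rotation":[0,0,0],"grip":20},{"linear":[0,0.31,0],"rotation":[0,0,0],"grip":20},{"linear":[-0.3,0.35,0],"rotation":[0,0,0],"grip":20},{"linear":[-0.3,0.35,0],"rotation":[0,0,0],"grip":20},{"linear":[-0.3,0.35,0],"rotation":[0,0,0],"grip":20},{"linear":[-0.3,0.35,0],"rotation":[0,0,0],"grip":20}]'
python3 look.py b; python3 zm.py b
python3 - <<'E'
from tgt import *
s=sense();print(rel(s,[446,327.7,140],down(0)))
E
```

```text
time_s: 9.65
eef_pos: [668.1, 139.3, 139.9]
ee_rot: [0.68, 0.209, 0.673, -0.205]
force: [-1.0, 0.1, -1.5]
grip_width: 0.336
axial 0.4829557041333536 [-1.   0.1 -1.5] [0.03 0.73 1.08 0.   1.32 0.63]
(array([-0.0165,  0.1122, -0.9606]), array([-1.1876,  0.0038, -0.0067]))
```

View pics/zm_b.png

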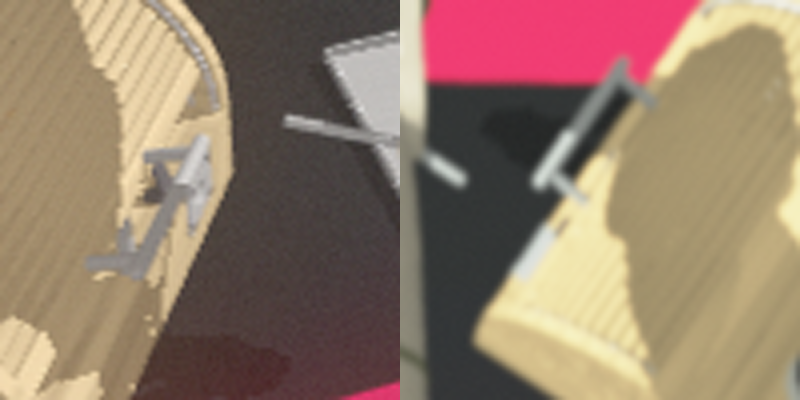

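The shutter stays up and the pin tip is clear of the case. Back to the tray.

```bash
python3 -m jog '[{"linear":[-0.01,0.05,-0.4],"rotation":[-0.5,0,-0.006],"grip":20},{"linear":[-0.01,0.11,-0.96],"rotation":[-0.98,0,-0.006],"grip":20},{"linear":[-0.01,0.11,-0.96],"rotation":[-0.98,0,-0.006],"grip":20},{"linear":[-0.01,0.11,-0.96],"rotation":[-0.98,0,-0.006],"grip":20},{"linear":[-0.01,0.11,-0.96],"rotation":[-0.98,0,-0.006],"grip":20},{"linear":[-0.01,0.11,-0.96],"rotation":[-0.98,0,-0.006],"grip":20},{"linear":[-0.01,0.11,-0.96],"rotation":[-0.98,0,-0.006],"grip":20},{"linear":[-0.01,0.11,-0.96],"rotation":[-0.98,0,-0.006],"grip":20},{"linear":[-0.01,0.11,-0.96],"rotation":[-0.98,0,-0.006],"grip":20},{"linear":[-0.01,0.11,-0.96],"rotation":[-0.98,0,-0.006],"grip":20}]'
python3 - <<'E'
from tgt import *
s=sense();print(rel(s,[446,327.7,50],down(0)),rel(s,[446,327.7,10],down(0)))
E
```

```text
time_s: 10.58
eef_pos: [445.6, 326.5, 136.8]
ee_rot: [0.706, 0.036, 0.706, -0.037]
force: [0.7, -0.4, -1.3]
grip_width: 0.335
(array([0.2895, 0.0047, 0.001 ]), array([-2.079e-01,  1.000e-04,  2.600e-03])) (array([0.4228, 0.0048, 0.001 ]), array([-2.079e-01,  1.000e-04,  2.600e-03]))
```

```bash
python3 -m jog '[{"linear":[0.06,0.005,0.001],"rotation":[-0.208,0,0.003],"grip":20},{"linear":[0.15,0.005,0.001],"rotation":[-0.208,0,0.003],"grip":20},{"linear":[0.26,0.005,0.001],"rotation":[-0.208,0,0.003],"grip":20},{"linear":[0.33,0.005,0.001],"rotation":[-0.208,0,0.003],"grip":20},{"linear":[0.37,0.005,0.001],"rotation":[-0.208,0,0.003],"grip":20},{"linear":[0.395,0.005,0.001],"rotation":[-0.208,0,0.003],"grip":20},{"linear":[0.41,0.005,0.001],"rotation":[-0.208,0,0.003],"grip":20},{"linear":[0.42,0.005,0.001],"rotation":[-0.208,0,0.003],"grip":20},{"linear":[0.424,0.005,0.001],"rotation":[-0.208,0,0.003],"grip":20},{"linear":[0.424,0.005,0.001],"rotation":[-0.208,0,0.003],"grip":20}]'
```

```text
time_s: 11.42
eef_pos: [446.5, 327.9, 10.3]
ee_rot: [0.708, 0.0, 0.707, 0.0]
force: [-0.8, 0.4, -0.9]
grip_width: 0.332
```

```bash
python3 -m jog '[{"linear":[0.004,0,0],"rotation":[0,0,0],"grip":20},{"linear":[0.006,0,0],"rotation":[0,0,0],"grip":20},{"linear":[0.006,0,0],"rotation":[0,0,0],"grip":20}]'
python3 -m jog '[{"linear":[0,0,0],"rotation":[0,0,0],"grip":40},{"linear":[0,0,0],"rotation":[0,0,0],"grip":52},{"linear":[0,0,0],"rotation":[0,0,0],"grip":55},{"linear":[0,0,0],"rotation":[0,0,0],"grip":55},{"linear":[-0.05,0,0],"rotation":[0,0,0],"grip":55},{"linear":[-0.15,0,0],"rotation":[0,0,0],"grip":55},{"linear":[-0.3,0,0],"rotation":[0,0,0],"grip":55},{"linear":[-0.5,0,0],"rotation":[0,0,0],"grip":20},{"linear":[-0.6,0,0],"rotation":[0,0,0],"grip":0},{"linear":[-0.6,0,0],"rotation":[0,0,0],"grip":0},{"linear":[-0.6,0,0],"rotation":[0,0,0],"grip":0}]'
python3 - <<'E'
from tgt import *
from rig import capture
p,d=capture("scene");np.savez("scene_c.npz",p=p,d=d)
cv2.imwrite("pics/tray_c.png",cv2.resize(p[165:265,235:365][:,:,::-1],(780,600),interpolation=cv2.INTER_CUBIC))
print(sense()["joints"].round(2),sense()["eef_pos"])
for t in(.3,.5,.8,1.0,1.36): print(t,bar(t).round(1))
E
```

```text
time_s: 11.67
eef_pos: [446.6, 328.0, 8.8]
ee_rot: [0.708, 0.0, 0.706, 0.0]
force: [-0.1, 0.2, -1.1]
grip_width: 0.338
time_s: 12.58
eef_pos: [447.5, 328.4, 192.3]
ee_rot: [0.71, 0.001, 0.704, 0.001]
force: [0.7, -0.3, -0.5]
grip_width: 0.077
[0.42 0.41 1.47 0.   1.25 0.42] [446.53759007 327.93908629 189.53939131]
0.3 [644.7 -63.9 149.1]
0.5 [635.9 -77.  178.9]
0.8 [ 616.9 -105.3  216.2]
1.0 [ 601.2 -128.7  234.8]
1.36 [ 569.  -176.6  252.7]
```

View pics/tray_c.png

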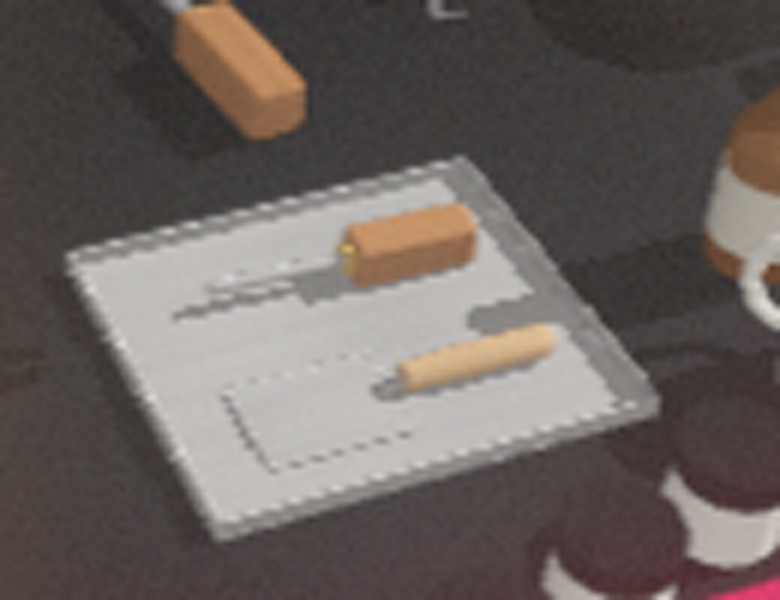

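The pin is back in the tray, in its original place beside the untouched spatula. Next I'll grip the bar from above with the jaws along the case's x axis.

```bash
python3 -m jog '[{"linear":[-0.1,-0.2,0.1],"rotation":[-0.4,0,0],"grip":30},{"linear":[-0.15,-0.95,0.5],"rotation":[-0.98,0,0],"grip":36},{"linear":[-0.15,-0.95,0.5],"rotation":[-0.98,0,0],"grip":36},{"linear":[-0.15,-0.95,0.5],"rotation":[-0.98,0,0],"grip":36},{"linear":[-0.15,-0.95,0.5],"rotation":[-0.98,0,0],"grip":36},{"linear":[-0.15,-0.95,0.5],"rotation":[-0.98,0,0],"grip":36},{"linear":[-0.15,-0.95,0.5],"rotation":[-0.98,0,0],"grip":36},{"linear":[-0.15,-0.95,0.5],"rotation":[-0.98,0,0],"grip":36},{"linear":[-0.15,-0.95,0.5],"rotation":[-0.98,0,0],"grip":36},{"linear":[-0.15,-0.95,0.5],"rotation":[-0.98,0,0],"grip":36}]'
python3 - <<'E'
from tgt import *
s=sense();print(s["joints"].round(2),rel(s,[644.7,-63.9,225],down(np.radians(56.1))))
E
```

```text
time_s: 13.47
eef_pos: [596.7, 40.5, 232.1]
ee_rot: [0.687, -0.17, 0.686, 0.171]
force: [0.3, 0.4, -0.3]
grip_width: 0.42
[-0.13  0.48  1.26  0.    1.4  -0.62] (array([ 0.0228, -0.3824, -0.0213]), array([-0.9853,  0.0032, -0.0029]))
```

```bash
python3 -m jog '[{"linear":[0.02,-0.1,-0.01],"rotation":[-0.3,0,0],"grip":36},{"linear":[0.02,-0.38,-0.021],"rotation":[-0.985,0.003,-0.003],"grip":36},{"linear":[0.02,-0.38,-0.021],"rotation":[-0.985,0.003,-0.003],"grip":36},{"linear":[0.02,-0.38,-0.021],"rotation":[-0.985,0.003,-0.003],"grip":36},{"linear":[0.02,-0.38,-0.021],"rotation":[-0.985,0.003,-0.003],"grip":36},{"linear":[0.02,-0.38,-0.021],"rotation":[-0.985,0.003,-0.003],"grip":36},{"linear":[0.02,-0.38,-0.021],"rotation":[-0.985,0.003,-0.003],"grip":36}]'
python3 look.py d; python3 zm.py d
python3 - <<'E'
from tgt import *
s=sense();b=bar(.3);print(rel(s,[b[0],b[1],135],down(np.radians(56.1))))
for n in("scene","top"): print(n,proj(n,s["eef_pos"]),proj(n,b))
E
```

```text
time_s: 14.05
eef_pos: [644.0, -61.1, 225.4]
ee_rot: [0.624, -0.332, 0.624, 0.332]
force: [-0.1, 0.4, 0.2]
grip_width: 0.424
axial -0.3121096087013758 [-0.1  0.4  0.2] [-0.28  0.6   1.09  0.    1.46 -1.25]
(array([ 0.3031, -0.006 , -0.0053]), array([-0.0007,  0.0003, -0.0003]))
scene [205.23642582 223.95653165] [206.50536449 245.09591979]
top [307.6203994  142.21682808] [305.35176972 149.86096162]
```

View pics/zm_d.png

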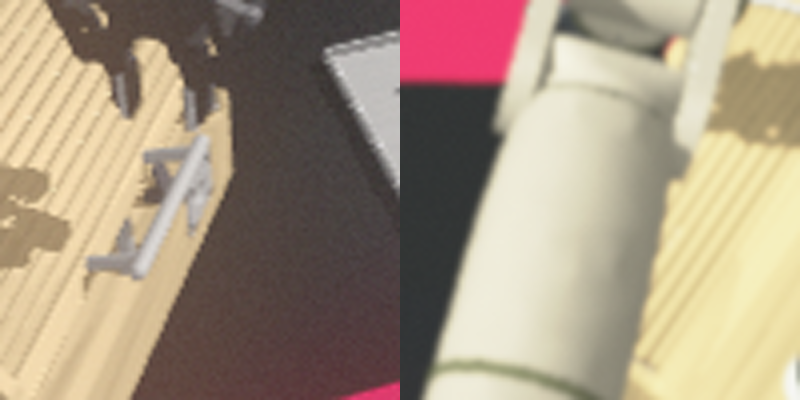

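The fingertips are centred at scene px (206,224) as predicted. The bar's middle is at (208,247), within 2 px of the model and slightly farther out. I'll descend with a 2.5 mm outward offset.

```bash
python3 -m jog '[{"linear":[0.06,-0.006,0.003],"rotation":[0,0,0],"grip":36},{"linear":[0.12,-0.006,0.003],"rotation":[0,0,0],"grip":36},{"linear":[0.17,-0.006,0.003],"rotation":[0,0,0],"grip":36},{"linear":[0.21,-0.006,0.003],"rotation":[0,0,0],"grip":36},{"linear":[0.25,-0.006,0.003],"rotation":[0,0,0],"grip":36},{"linear":[0.28,-0.006,0.003],"rotation":[0,0,0],"grip":36},{"linear":[0.3,-0.006,0.003],"rotation":[0,0,0],"grip":36},{"linear":[0.3,-0.006,0.003],"rotation":[0,0,0],"grip":36}]'
python3 look.py e; python3 zm.py e
```

```text
time_s: 14.82
eef_pos: [645.6, -61.2, 134.8]
ee_rot: [0.624, -0.332, 0.625, 0.333]
force: [-0.6, 0.8, 0.1]
grip_width: 0.424
axial -0.35782052263627023 [-0.6  0.8  0.1] [-0.27  0.67  1.21  0.    1.27 -1.25]
```

View pics/zm_e.png

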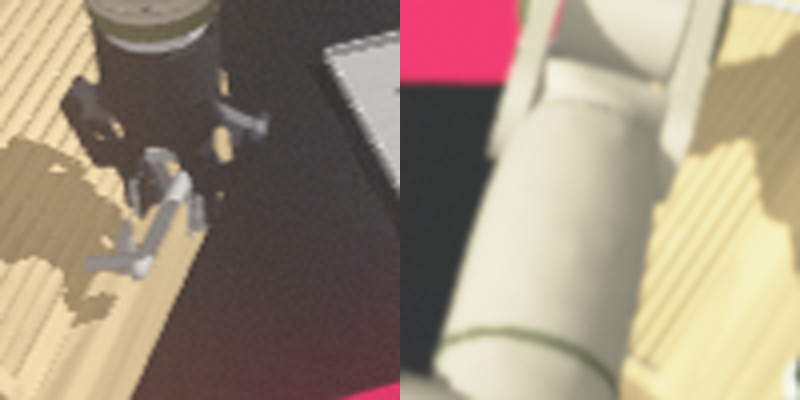

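The fingers straddle the bar, so I'll close gently.

```bash
python3 -m jog '[{"linear":[0,0,0],"rotation":[0,0,0],"grip":20},{"linear":[0,0,0],"rotation":[0,0,0],"grip":4},{"linear":[0,0,0],"rotation":[0,0,0],"grip":4},{"linear":[0,0,0],"rotation":[0,0,0],"grip":4},{"linear":[0,0,0],"rotation":[0,0,0],"grip":4}]' 30
python3 - <<'E'
from tgt import *
s=sense();print(s["grip_width"],s["force"].round(1),s["eef_pos"])
a0=.389-.03
for t in np.arange(0,1.1,.08):
    a=a0+t; d=np.array([169*(np.cos(a0)-np.cos(a)),169*(np.sin(a)-np.sin(a0))])
    # tool: x down, z=-h
    print(round(t,2),"lin x %.4f z %.4f"%(-d[1]/300,-d[0]/300))
E
```

```text
time_s: 15.33
eef_pos: [645.9, -62.7, 136.8]
ee_rot: [0.624, -0.333, 0.625, 0.332]
force: [-4.1, -5.2, 0.5]
grip_width: 0.125
0.12521339525173458 [-4.1 -5.2  0.5] [645.91746833 -62.66367219 136.83171015]
0.0 lin x -0.0000 z -0.0000
0.08 lin x -0.0415 z -0.0175
0.16 lin x -0.0815 z -0.0383
0.24 lin x -0.1197 z -0.0622
0.32 lin x -0.1559 z -0.0890
0.4 lin x -0.1898 z -0.1187
0.48 lin x -0.2212 z -0.1510
0.56 lin x -0.2499 z -0.1857
0.64 lin x -0.2758 z -0.2226
0.72 lin x -0.2986 z -0.2614
0.8 lin x -0.3183 z -0.3019
0.88 lin x -0.3347 z -0.3439
0.96 lin x -0.3476 z -0.3871
1.04 lin x -0.3571 z -0.4311
```

```bash
python3 -m jog '[{"linear":[-0.02,0,-0.012],"rotation":[0,0,0],"grip":4},{"linear":[-0.0415,0,-0.022],"rotation":[0,0,0],"grip":4},{"linear":[-0.0815,0,-0.042],"rotation":[0,0,0],"grip":4},{"linear":[-0.12,0,-0.066],"rotation":[0,0,0],"grip":4},{"linear":[-0.156,0,-0.093],"rotation":[0,0,0],"grip":4},{"linear":[-0.156,0,-0.093],"rotation":[0,0,0],"grip":4}]'
python3 look.py f; python3 zm.py f
```

```text
time_s: 15.83
eef_pos: [630.1, -86.5, 186.6]
ee_rot: [0.625, -0.333, 0.624, 0.331]
force: [-0.5, 5.3, 3.7]
grip_width: 0.121
axial -4.133061215543289 [-0.5  5.3  3.7] [-0.32  0.59  1.2  -0.    1.35 -1.3 ]
```

View pics/zm_f.png

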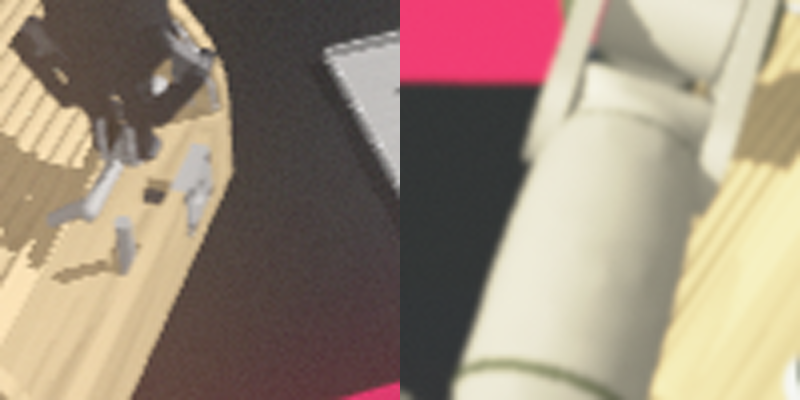

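The bar is moving up with the gripper. Continuing along the arc.

```bash
python3 -m jog '[{"linear":[-0.032,0,-0.03],"rotation":[0,0,0],"grip":4},{"linear":[-0.063,0,-0.062],"rotation":[0,0,0],"grip":4},{"linear":[-0.092,0,-0.097],"rotation":[0,0,0],"grip":4},{"linear":[-0.118,0,-0.134],"rotation":[0,0,0],"grip":4},{"linear":[-0.14,0,-0.172],"rotation":[0,0,0],"grip":4},{"linear":[-0.16,0,-0.213],"rotation":[0,0,0],"grip":4},{"linear":[-0.16,0,-0.213],"rotation":[0,0,0],"grip":4}]'
python3 look.py g
```

```text
time_s: 16.52
eef_pos: [594.5, -139.3, 234.9]
ee_rot: [0.625, -0.333, 0.623, 0.331]
force: [-1.6, 4.7, 8.5]
grip_width: 0.122
axial -2.9890277342990417 [-1.6  4.7  8.5] [-0.42  0.5   1.22  0.    1.42 -1.4 ]
```

View pics/look_g.png

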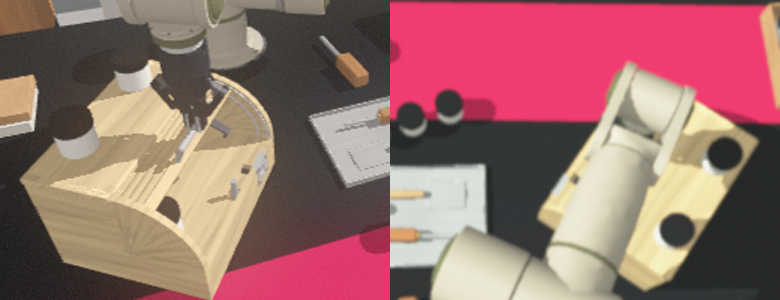

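```bash
python3 -m jog '[{"linear":[-0.011,0,-0.035],"rotation":[0,0,0],"grip":4},{"linear":[-0.022,0,-0.07],"rotation":[0,0,0],"grip":4},{"linear":[-0.03,0,-0.105],"rotation":[0,0,0],"grip":4},{"linear":[-0.032,0,-0.12],"rotation":[0,0,0],"grip":4},{"linear":[-0.032,0,-0.12],"rotation":[0,0,0],"grip":4}]'
python3 -m jog '[{"linear":[0,0,0],"rotation":[0,0,0],"grip":16},{"linear":[0,0,0],"rotation":[0,0,0],"grip":26},{"linear":[0,0,0],"rotation":[0,0,0],"grip":34},{"linear":[0,0,0],"rotation":[0,0,0],"grip":36},{"linear":[0,0,0],"rotation":[0,0,0],"grip":36}]'
python3 look.py i; python3 zm.py i
```

```text
time_s: 17.03
eef_pos: [574.3, -169.4, 244.7]
ee_rot: [0.626, -0.333, 0.624, 0.33]
force: [-2.4, 1.3, 7.5]
grip_width: 0.126
time_s: 17.45
eef_pos: [574.3, -169.3, 244.3]
ee_rot: [0.625, -0.333, 0.624, 0.33]
force: [-0.9, 0.1, 0.8]
grip_width: 0.42
axial 0.3923844665950524 [-0.9  0.1  0.8] [-0.48  0.47  1.24 -0.    1.43 -1.46]
```

View pics/look_i.png

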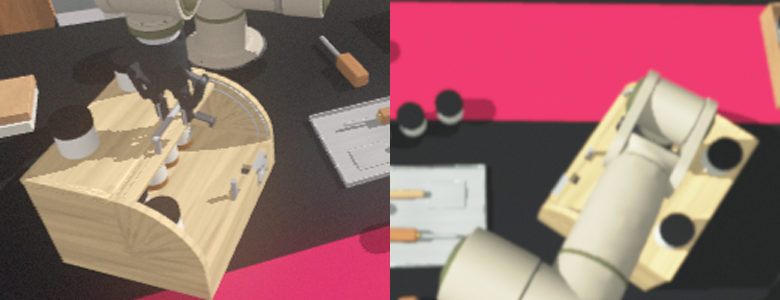

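Released, and the shutter is near its stop. I'll rise straight up.

```bash
python3 -m jog '[{"linear":[-0.05,0,0],"rotation":[0,0,0],"grip":36},{"linear":[-0.15,0,0],"rotation":[0,0,0],"grip":36},{"linear":[-0.28,0,0],"rotation":[0,0,0],"grip":36},{"linear":[-0.4,0,0],"rotation":[0,0,0],"grip":36},{"linear":[-0.5,0,0.3],"rotation":[0,0,0],"grip":36},{"linear":[-0.5,0,0.5],"rotation":[0,0,0],"grip":36},{"linear":[-0.5,-0.5,0.9],"rotation":[0,0,0],"grip":36},{"linear":[-0.5,-0.5,0.9],"rotation":[0,0,0],"grip":36},{"linear":[-0.5,-0.5,0.9],"rotation":[0,0,0],"grip":36},{"linear":[-0.5,-0.5,0.9],"rotation":[0,0,0],"grip":36},{"linear":[-0.5,-0.5,0.9],"rotation":[0,0,0],"grip":36},{"linear":[-0.5,-0.5,0.9],"rotation":[0,0,0],"grip":36},{"linear":[-0.5,-0.5,0.9],"rotation":[0,0,0],"grip":36}]'
python3 - <<'E'
from tgt import *
from rig import capture
print(bar(1.36),[proj(n,bar(t,y)) for n in("scene","top") for t in (1.2,1.36) for y in (-60,60)])
for n in("scene","top"):
    p,d=capture(n);np.savez(f"{n}_j.npz",p=p,d=d)
    cv2.imwrite(f"pics/{n}_j.png",cv2.resize(p[:,:,::-1],(800,600)))
E
```

```text
time_s: 18.63
eef_pos: [741.3, -33.9, 350.2]
ee_rot: [0.633, -0.338, 0.615, 0.325]
force: [-0.7, -0.8, 0.5]
grip_width: 0.423
[ 568.97064672 -176.6190191   252.74804664] [array([173.30688902, 195.81197742]), array([152.2105676 , 226.21193524]), array([163.90472597, 192.55771429]), array([141.83497703, 222.55406649]), array([329.2882559 , 175.70502148]), array([350.85515846, 143.75619597]), array([337.22168421, 180.19618607]), array([358.80150032, 147.98620789])]
```

View pics/scene_j.png

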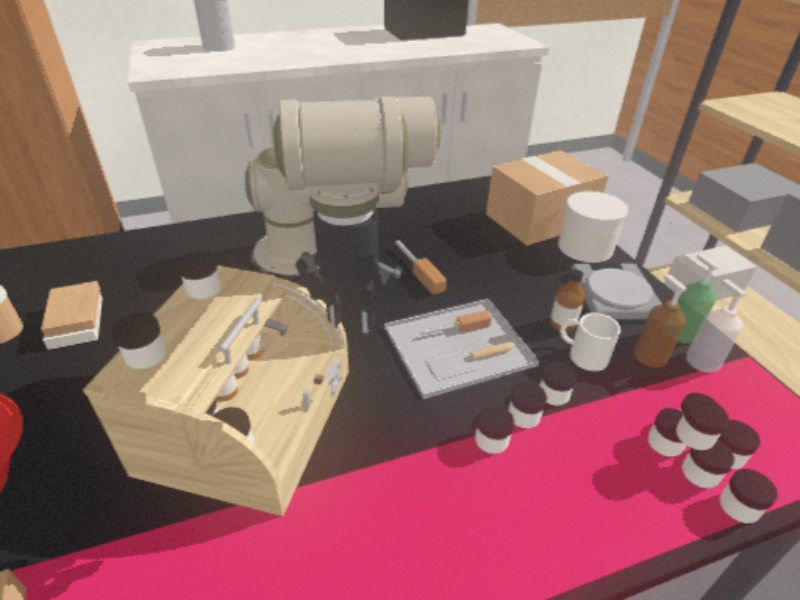

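View pics/top_j.png

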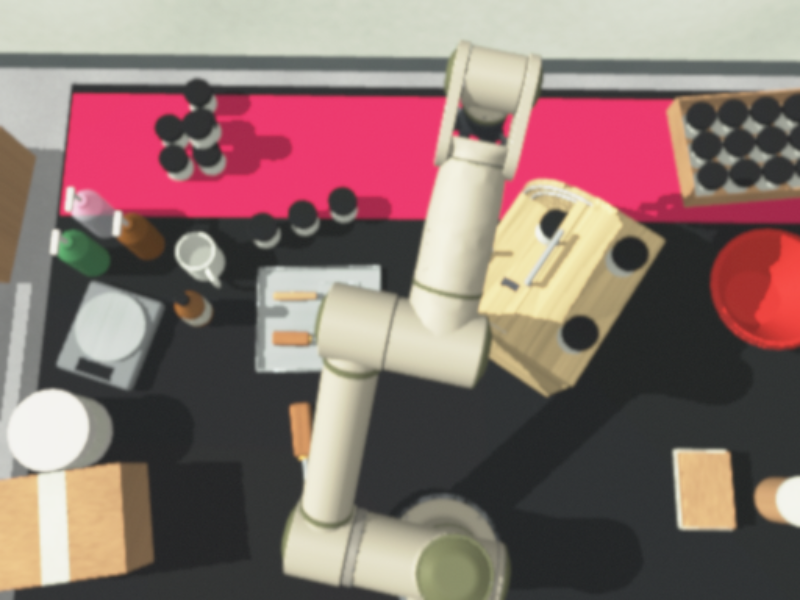

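The bar runs from top px (360,149) to (339,181), which matches the fully open prediction for 1.36 rad. I'll wait a second, then compare everything against the first picture.

```bash
python3 -m jog '[{"linear":[0,0,0],"rotation":[0,0,0],"grip":36},{"linear":[0,0,0],"rotation":[0,0,0],"grip":36},{"linear":[0,0,0],"rotation":[0,0,0],"grip":36},{"linear":[0,0,0],"rotation":[0,0,0],"grip":36},{"linear":[0,0,0],"rotation":[0,0,0],"grip":36},{"linear":[0,0,0],"rotation":[0,0,0],"grip":36},{"linear":[0,0,0],"rotation":[0,0,0],"grip":36},{"linear":[0,0,0],"rotation":[0,0,0],"grip":36},{"linear":[0,0,0],"rotation":[0,0,0],"grip":36},{"linear":[0,0,0],"rotation":[0,0,0],"grip":36}]'
python3 - <<'E'
from tgt import *
from rig import capture
a=load("scene")[0];p,d=capture("scene")
q=np.load("scene_j.npz")["p"]
print("case region change since 1s:",cv2.absdiff(p,q)[180:330,50:225].mean())
df=cv2.absdiff(a,p).max(2);df=cv2.medianBlur(df,3)
cv2.imwrite("pics/diff.png",cv2.resize(np.clip(df*3.,0,255).astype(np.uint8),(800,600)))
E
```

```text
time_s: 19.57
eef_pos: [740.8, -34.2, 351.1]
ee_rot: [0.633, -0.338, 0.615, 0.325]
force: [-0.1, -0.4, -0.7]
grip_width: 0.423
case region change since 1s: 1.787479365079365
```

View pics/diff.png

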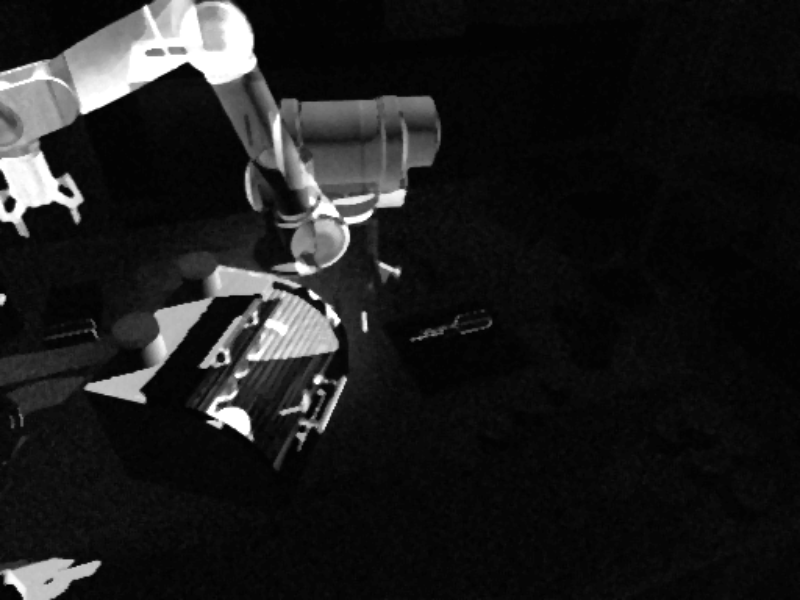

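The only differences are the arm, its shadows, the shutter and about 1–2 mm in where the pin lies. The table jars, mug, bottle and spatula are unchanged. Jars d and e differ only in lighting, not outline.

```bash
python3 -c "
from rig import finish_job
print(finish_job())"
```

```text
the job is handed in; nothing more can be done
None
```

The job is done and handed in at about 19.6 s of the 64 s allowed. The catch is released, the shutter is fully open, and the pin is back in its tray.

- **Release:** I took the pin from the tray and pushed it level into the hole. The bolt resisted with about 7 N, and the shutter sprang up to about 0.3 rad.
- **Pin:** I withdrew it straight and laid it back within 1–2 mm of where it first lay.
- **Shutter:** I gripped the bar, carried the shutter round to near its stop and let go. In the top view the bar is where it should be at 1.36 rad, fully open. It had not moved a second later, and the arm was clear of everything.
- **Surroundings:** Compared with the first picture, the table jars, mug, bottle and spatula show no change. The two jars on the case changed only in lighting.

**Checks that disagreed:**
- The two camera calibrations differed by about 4–7 mm near the case, so I averaged them and checked the pin tip against the plate before pushing.
- In the last scene view one end of the bar appeared about 6 px from where I predicted. I put that down to the post being counted in, because the other end and the top view fit.

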